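# Clamp a fixator bar in the bench gauge with its ratchet

### The job

Take the steel bar from the white stand, lay it in the vee of the bench gauge with its end up against the end stop, and let go of it. Then clamp it by turning the small ratchet knob on top clockwise until you feel it slip, let it slip on for roughly an eighth of a turn (not past a quarter turn), and leave the bar clamped with your hand off. Do not tighten the wide thimble itself, which would crush the bar's finish; go gently with the bar against the gauge, and leave the bottle, jar and dish where they stand.

Things in the scene. Friction and masses are not known exactly. Their poses are not given: they have to be found in the camera images.
- gauge: Grey cast C-frame bench gauge, fixed to the counter, about 115 x 125 mm on plan and 182 mm high. Origin on the counter under the vertical spindle axis. Its z is up; its y runs along the vee, from the open side where the bar's tail sticks out (-y) to the end stop (+y); its frame column (26 x 40 mm, from x = 42 mm) stands on the +x side and carries a head 36 mm wide in y (y -18 to +18), reaching x = -18 mm, from 80 to 112 mm high, over the vee.
- bar_seat (a point): Point on the spindle axis where the axis of a bar seated in the vee lies, 62 mm above the counter. The steel 90 degree vee runs along gauge y from -45 to +20 mm; its lips are 62 mm high and 13 mm apart. The base plate under it is 12 mm high and reaches from y = -55 to +71 mm.
- stop_face (a point): Middle of the face of the steel end stop (26 mm wide, top 74 mm high), 50 mm along gauge +y from bar_seat, where the end face of the bar must rest. A bar pushed home then has its middle 30 mm on the -y side of the spindle axis and its tail end 110 mm from it.
- spindle: Steel spindle, 9 mm in diameter, vertical. Origin at the centre of its lower face. It starts 5 to 11 mm above the top of a seated bar, and comes straight down, without turning, as the thimble is turned clockwise seen from above; several grasps are needed (1.7 to 3.7 rad in all to reach the bar). Pressing the bar harder than 25 N spoils it: the ratchet slips at about 12 N, but turning the wide thimble itself has no such limit.
- ratchet_grip (a point): Where to grip the ratchet knob: on the spindle axis, 167 mm above the counter. The knob is a knurled steel cylinder 22 mm in diameter, from 144 to 182 mm high; it may be gripped at any yaw. Under it sits the wide thimble, 40 mm in diameter, 113 to 139 mm high: do not grip that. Neither moves up or down. Clockwise from above closes; about 0.05 N m turns them freely and about 0.09 N m makes the ratchet slip. When let go, both stay as they are.
- ratchet (a joint): Slip of the ratchet knob relative to the thimble, rad: 0 at the start, stays near 0 while the thimble turns along, and grows as the knob, turned clockwise, slips. Marks on the tops of knob and thimble are in line at 0.
- bar: Stainless connecting bar of an external bone fixator, plain round, 9.5 mm in diameter, 160 mm long, 90 g. Origin at its middle; its own y is its axis. It starts level on the stand, axis 36 mm above the counter, its +y end towards the stand's +y; both ends are alike. Gripped about 50 mm from its middle towards its -y end, it leaves the fingers clear of the stand and, later, of the gauge.
- stand: White plastic stand, 50 mm in x, from y = -23 to +72 mm, 8 mm plate with two 8 mm wide vee posts at y = -12 and +55 mm, lips 36 mm high. Fixed. Origin on the counter; the bar lies along its y, its middle over the origin to within 6 mm, so that 68 mm of it hangs free on the -y side.
- reagent: White bottle with a cap, 54 mm in diameter, 110 mm high, standing loose. Origin under its centre. Leave it alone.
- jar: Clear specimen jar with a white lid, 52 mm in diameter, 65 mm high, loose. Origin under its centre. Leave it alone.
- dish: Steel bowl, 100 mm in diameter, 40 mm high, loose. Origin under its centre. Leave it alone.
There are look-alikes about, which are no part of the job. Several things have the shape of the gauge; the one meant has the colours described above. Several things have the shape of the bar; the one meant has the colours described above.

How it is judged:
By the outcome, as a careful person would: the job done as asked, in the order asked, and still so for the second after the job is handed in, with the robot touching nothing.
It also fails if it takes over 72 s, if anything falls off the work surface, if the arm or the gripper's body presses on something with over 40 N, if the wrist force passes 120 N, or if a joint passes its speed limit or range.

### The arm

A 7-joint arm with a two-finger parallel gripper is mounted at the origin on the work surface. World frame = base frame: x ahead of the robot, y to its left, z up, the work surface at z = 0. Lengths are in m, angles in rad, forces in N, time in s.
With the tool pointing down it reaches from about 0.35 to 0.9 m from the base axis. Payload 8.1 kg.
Tool frame: the origin (TCP) lies midway between the tips of the shut fingers; the grasp point (between the pads) lies 19 mm behind it; z points along the fingers, y is the line along which they close (so a half turn about z gives the same grasp; the last joint's range is limited). The gripper opens to 92 mm and grips with 3 to 60 N. Pads are 19 mm wide; open, the fingers measure 130 mm over their backs; the gripper's body (75 mm by 190 mm) begins 47 mm behind the grasp point.
Start: joints at [1.132, 0.434, 0.025, 1.573, -0.012, 1.134, -0.075], TCP at [0.206, -0.59, 0.196] pointing down, gripper open.
Joint ranges: [-2.62, 2.62], [-0.44, 2.09], [-1.27, 1.32], [0.08, 2.57], [-1.32, 4.46], [0.12, 2], [-2.74, 2.74]. Speed limits (rad/s): [2.22, 2.22, 3.01, 3.01, 3.14, 3.14, 3.14].

### API

Orientations are given as a rotation vector (axis times angle).
In Python, from cell import arm gives the robot as it stands.
- The arm moves only by the tool send_rows, never from a script. Its argument "increments" is a list of rows, each a list of 3 entries, a list of its own where there are three numbers: the finger opening in cm, from 0 to 9.18, then the shift along the tool's x, y, z in cm, then the turn, a rotation vector about the tool's x, y, z in rad. A call has 1 to 5 rows; each row shifts and turns the commanded pose from where the row before left it, along the tool's axes as they then stand; what a row does not reach is not made up. A row lasts 1/10 s, in which the tool goes at most 50 mm and 8.59 degrees, less where a joint would pass 70% of its speed; a pose out of reach is approached as far as the arm can. A call is refused whole if a number of a shift passes 5 or a number of a turn 0.15, either way. A call with a gripper value outside its range is refused whole. The fingers move at their own pace and stop on an object; "force" is the grip in N (left out, the last holds). Time passes only in rows, so rows that do not move let the fingers close. It gives the time, the measured TCP pose, the force, the opening and the grip force at its end, in the units of the state.
- arm.observe(): the state, without advancing time (a new reading comes with each control period).
- arm.get_image(name): name is "scene" or "top" or "wrist"; returns the picture (400x640x3 uint8, red, green, blue); there is no depth.
- arm.camera_params(name): a dict with "camera_matrix" (3x3 intrinsics, pixels), "R" (3x3) and "t" (3): a world point X has camera coordinates R X + t. Camera axes: x right, y down, z forward; pixel columns grow to the right and rows downward; lengths in m; the calibration is good to about 2 mm. A picture is of the moment at which its call begins: read the wrist's pose just before it. camera_params takes no time and is no camera call; for the wrist camera it gives the pose at the moment of the call.
- arm.sign_off(): hands the job in; it is judged then, once.
The state is a dict: "clock": time; "joints": joint angles; "dq": joint speeds; "joint_efforts": joint torques, N m; "position": TCP position; "ee_rot": TCP orientation; "force": force on the tool from outside, world axes, zero at the start; "ft_torque": the same for the moment, N m; "width": opening from 0.0 (shut) to 1.0 (fully open); "gripper_force": force on a finger pad.
Only numpy, scipy, OpenCV 4.12 (cv2) and the standard library are available. Lean on these libraries where they do the work, as an engineer would, in place of code of your own. Each camera call takes 0.05 s, during which the arm holds its last target. There are 200 camera calls.

## Working session

There is one attempt and no reset: what is moved stays moved. The work goes in short steps, Python scripts to look and compute and a tool call to move; the robot and the scene stay as the last step left them, time stands still between calls to the robot, and variables do not carry over. Pictures are saved under pics/ and viewed, at most 10 in all, crops included, and the job is handed in when it is done.

Besides the shell and the picture viewer there is one more tool, called after "Call:" as name(argument=value, ...) on one line, values as JSON. send_rows: Moves the arm, as the interface text tells. Its arguments: {"type":"object","properties":{"increments":{"type":"array"},"force":{"type":"number"}},"required":["increments"]}

```bash
mkdir -p pics; ls; python3 - <<'E'
from cell import arm
import cv2,numpy as np
s=arm.observe();print({k:np.round(v,3) for k,v in s.items()})
a=arm.get_image("scene");b=arm.get_image("top")
cv2.imwrite("pics/scene.png",a[:,:,::-1]);cv2.imwrite("pics/top.png",b[:,:,::-1])
for n in("scene","top","wrist"):
    p=arm.camera_params(n);print(n,np.round(p["camera_matrix"],1).tolist(),np.round(p["R"],3).tolist(),np.round(p["t"],3))
E
```

```text
pics
{'clock': np.float64(0.0), 'joints': array([ 1.132,  0.435,  0.025,  1.574, -0.012,  1.134, -0.075]), 'dq': array([-0.002,  0.001,  0.   ,  0.   ,  0.001, -0.   , -0.001]), 'joint_efforts': array([ 0.0000e+00, -6.6785e+01,  9.8500e-01, -3.1447e+01, -6.0000e-02,
        4.3000e-02,  0.0000e+00]), 'position': array([ 0.206, -0.59 ,  0.196]), 'ee_rot': array([-3.096e+00, -5.250e-01,  1.000e-03]), 'force': array([ 0.455, -0.444,  0.29 ]), 'ft_torque': array([-0.009, -0.027,  0.008]), 'gripper_force': np.float64(0.0), 'width': np.float64(0.998)}
scene [[378.4, 0.0, 323.4], [0.0, 378.4, 196.1], [0.0, 0.0, 1.0]] [[-0.22, 0.976, 0.008], [0.745, 0.173, -0.644], [-0.629, -0.136, -0.765]] [ 0.111 -0.361  1.36 ]
top [[510.7, 0.0, 312.5], [0.0, 510.7, 201.2], [0.0, 0.0, 1.0]] [[0.022, -1.0, 0.007], [-0.997, -0.022, -0.079], [0.079, -0.006, -0.997]] [0.02  0.571 1.278]
wrist [[333.3, 0.0, 323.9], [0.0, 333.3, 201.5], [0.0, 0.0, 1.0]] [[0.329, -0.944, 0.0], [-0.9, -0.313, 0.303], [-0.286, -0.1, -0.953]] [-0.625 -0.037  0.393]
```

View pics/scene.png

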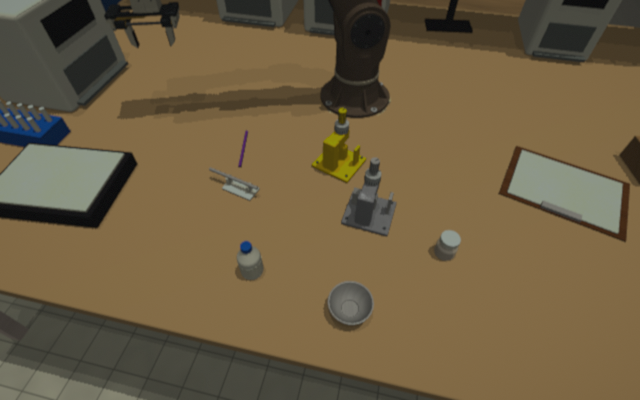

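View pics/top.png

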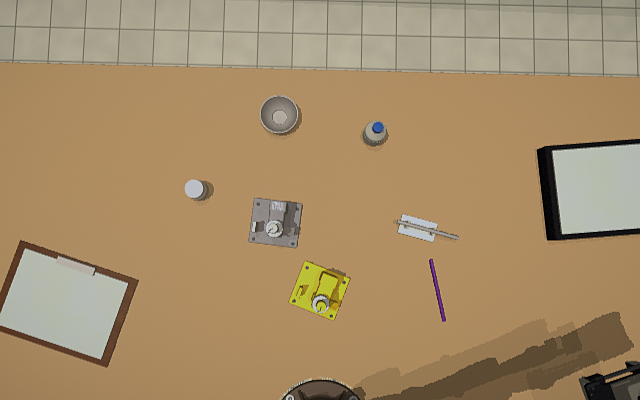

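Bar candidates in the top view are the steel bar on the white stand (428,229) and the purple rod on the counter (437,290). Gauge candidates are the grey one (275,222) and the yellow one (320,290). I choose the steel bar and the grey gauge, and will check both in one close crop.

```bash
cat > h.py <<'E'
from cell import arm
import cv2,numpy as np
from scipy.spatial.transform import Rotation as Ro
def ray(n,px,P=None):
    p=P or arm.camera_params(n);R=np.array(p["R"]);t=np.array(p["t"])
    d=R.T@np.linalg.solve(np.array(p["camera_matrix"]),[px[0],px[1],1.]);return -R.T@t,d
def plane(n,px,z,P=None):
    c,d=ray(n,px,P);return c+d*(z-c[2])/d[2]
def proj(n,X,P=None):
    p=P or arm.camera_params(n);q=np.array(p["camera_matrix"])@(np.array(p["R"])@X+np.array(p["t"]));return q[:2]/q[2]
E
python3 - <<'E'
import cv2,numpy as np
b=cv2.imread("pics/top.png");c=b[185:255,240:310];d=b[200:250,390:465]
o=np.zeros((560,800,3),np.uint8)
o[:390,:390]=cv2.resize(c,(390,390),interpolation=cv2.INTER_CUBIC)
e=cv2.resize(d,(400,267),interpolation=cv2.INTER_CUBIC);o[:267,400:]=e
s=cv2.imread("pics/scene.png")[150:240,200:400]
o[300:480,400:800]=cv2.resize(s,(400,180),interpolation=cv2.INTER_CUBIC)
cv2.imwrite("pics/c1.png",o)
E
```

```text
(no output)
```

View pics/c1.png

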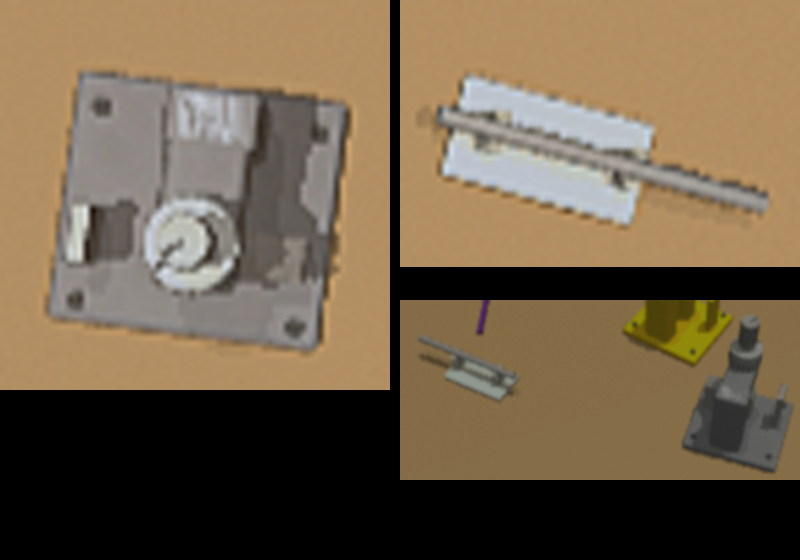

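Confirmed: the left crop is the grey gauge, with its knob at top-view pixel (273,228), stop at (254,227) and column towards +x. At right is the steel bar on the white stand, with ends at about (397,222) and (459,238), its free tail towards -y.

```bash
python3 - <<'E'
from h import *
C=[plane("top",(240+u/5.571,185+v/5.571),.012) for u,v in((82,72),(348,102),(318,350),(50,318))]
C=np.array(C);print("corners",C.round(4).tolist())
yv=(C[0]-C[1])+(C[3]-C[2]);print("gauge y axis yaw-90:",np.degrees(np.arctan2(-yv[0],yv[1])),np.linalg.norm(C[0]-C[1]),np.linalg.norm(C[0]-C[3]))
print("knob",plane("top",(240+185/5.571,185+240/5.571),.182))
# scene knob: top view triangulate
b=cv2.imread("pics/top.png");hs=cv2.cvtColor(b,cv2.COLOR_BGR2HSV)
A=plane("top",(397.1,221.6),.036);B=plane("top",(459,238.1),.036)
print("bar",A,B,np.linalg.norm(A-B),(A+B)/2,"yaw-90",np.degrees(np.arctan2(-(A-B)[0],(A-B)[1])))
s=arm.observe();R=Ro.from_rotvec(s["ee_rot"]);print(R.as_matrix().round(3))
E
```

```text
corners [[0.576, 0.1804, 0.012], [0.5649, 0.0576, 0.012], [0.4509, 0.0687, 0.012], [0.4628, 0.1916, 0.012]]
gauge y axis yaw-90: -5.371015669344124 0.1233073998886628 0.1137710282281109
knob [0.49553756 0.11895082 0.182     ]
bar [ 0.52221004 -0.18175348  0.036     ] [ 0.48417196 -0.33768601  0.036     ] 0.16050498251790035 [ 0.503191   -0.25971975  0.036     ] yaw-90 -13.708958255640663
[[ 0.944  0.329 -0.001]
 [ 0.329 -0.944  0.001]
 [-0.    -0.001 -1.   ]]
```

```bash
cat >> h.py <<'E'
def plan(target,yaw,n,kmax=None):
    "equal rows to bring TCP to target, tool down, tool x at world angle yaw (deg)"
    s=arm.observe();R0=Ro.from_rotvec(s["ee_rot"])
    c,sn=np.cos(np.radians(yaw)),np.sin(np.radians(yaw))
    Rt=Ro.from_matrix(np.array([[c,sn,0],[sn,-c,0],[0,0,-1]]))
    w=(R0.inv()*Rt).as_rotvec()/n
    S=sum((R0*Ro.from_rotvec(w*k)).as_matrix() for k in range(n))
    sh=np.linalg.solve(S,np.array(target)-s["position"])*100
    print("clock",s["clock"].round(2),"pos",np.round(s["position"],4),"n",n,"shift cm",sh.round(3),"|",np.linalg.norm(sh).round(2),"turn",w.round(4))
E
python3 -c "
from h import *
plan([.491,-.308,.15],76.3,10)"
```

```text
Traceback (most recent call last):
  File "h.py", line 19, in plan
    print("clock",s["clock"].round(2),"pos",np.round(s["position"],4),"n",n,"shift cm",sh.round(3),"|",np.linalg.norm(sh).round(2),"turn",w.round(4))
                  ^^^^^^^^^^^^^^^^
AttributeError: 'float' object has no attribute 'round'
```

```bash
sed -i 's/s\["clock"\].round(2)/round(float(s["clock"]),2)/' h.py
python3 -c "
from h import *
plan([.491,-.308,.15],76.3,10)"
```

```text
clock 0.1 pos [ 0.2058 -0.5897  0.1957] n 10 shift cm [4.177 0.021 0.458] | 4.2 turn [-0.0001 -0.0001 -0.0996]
```

Call:
send_rows(increments=[[9.18, [4.18, 0.02, 0.46], [0, 0, -0.1]], [9.18, [4.18, 0.02, 0.46], [0, 0, -0.1]], [9.18, [4.18, 0.02, 0.46], [0, 0, -0.1]], [9.18, [4.18, 0.02, 0.46], [0, 0, -0.1]], [9.18, [4.18, 0.02, 0.46], [0, 0, -0.1]]])

```text
clock: 0.6
position: [0.3857, -0.4843, 0.1728]
ee_rot: [-2.868, -1.281, 0.0]
force: [0.0, -0.2, 0.2]
width: 0.994
gripper_force: 0.0
```

Call:
send_rows(increments=[[9.18, [4.18, 0.02, 0.46], [0, 0, -0.1]], [9.18, [4.18, 0.02, 0.46], [0, 0, -0.1]], [9.18, [4.18, 0.02, 0.46], [0, 0, -0.1]], [9.18, [4.18, 0.02, 0.46], [0, 0, -0.1]], [9.18, [4.18, 0.02, 0.46], [0, 0, -0.1]]])

```text
clock: 1.1
position: [0.4915, -0.3062, 0.1499]
ee_rot: [-2.462, -1.951, -0.0]
force: [0.4, -0.1, 0.4]
width: 0.999
gripper_force: 0.0
```

```bash
python3 -c "
from h import *
arm.get_image('wrist')
P=arm.camera_params('wrist')
s=arm.observe();print(s['position'],s['ee_rot'],s['joints'])
b=arm.get_image('wrist');cv2.imwrite('pics/w1.png',b[:,:,::-1])
import pickle;pickle.dump(P,open('w1.pkl','wb'))
plan([.491,-.308,.15],76.3,1)"
```

```text
[ 0.49420391 -0.29710748  0.14940222] [-2.44500094 -1.96657751 -0.00602695] [ 0.6786934   0.4247463  -0.31221571  1.73158022  0.14388141  1.00979148
  0.09949443]
clock 1.2 pos [ 0.4932 -0.3002  0.1498] n 1 shift cm [-0.806 -0.043 -0.024] | 0.81 turn [-0.0007 -0.0042  0.0164]
```

View pics/w1.png

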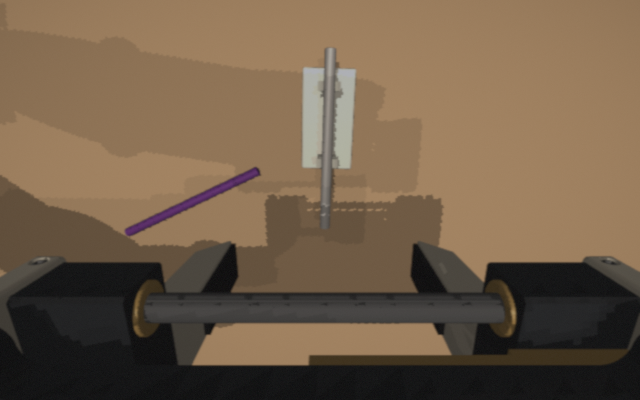

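The wrist view shows the steel bar from (330,50) to (325,228) on the white stand, running straight between the open fingers. The purple decoy is off to the left.

Call:
send_rows(increments=[[9.18, [0, 0, 0], [0, 0, 0]], [9.18, [0, 0, 0], [0, 0, 0]]])

```text
clock: 1.4
position: [0.49, -0.3092, 0.1503]
ee_rot: [2.469, 1.943, -0.001]
force: [0.7, -0.6, 0.0]
width: 1.001
gripper_force: 0.0
```

```bash
python3 -c "
from h import *
P=arm.camera_params('wrist')
s=arm.observe();print(s['position'],s['ee_rot'])
b=arm.get_image('wrist')[:,:,::-1].copy()
# edges of bar on rows: use gradient along rows near the bar
hs=cv2.cvtColor(b,cv2.COLOR_BGR2HSV)
m=((hs[...,1]<70)&(hs[...,2]<190)&(hs[...,2]>60)).astype('u1')*255
m[:, :300]=0;m[:,350:]=0;m[240:]=0
n,l,st,ce=cv2.connectedComponentsWithStats(m)
k=1+np.argmax(st[1:,4]);print(st[k],ce[k])
for r in range(40,240,12):
    x=np.where(l[r]==k)[0];print(r,x.min() if len(x) else None,x.max() if len(x) else None,end='; ')
cv2.imwrite('pics/w2.png',b)
E=st[k]
for px in((0,0),):pass
ys,xs=np.where(l==k)
f=lambda r:xs[abs(ys-r)<=2].mean()
t,bt=ys.min(),ys.max()
A=plane('wrist',(f(t+3),t),.038,P);B=plane('wrist',(f(bt-3),bt),.036,P)
print(A,B,np.linalg.norm(A-B),(A+B)/2,np.degrees(np.arctan2((A-B)[1],(A-B)[0])))
"
```

```text
[ 0.49003373 -0.30920504  0.15026123] [ 2.46877432e+00  1.94270838e+00 -1.43787043e-03]
[ 301   29   49  187 5918] [325.54139912 108.45893883]
40 323 334; 52 301 349; 64 301 349; 76 301 349; 88 301 349; 100 301 349; 112 302 349; 124 302 349; 136 302 349; 148 302 349; 160 322 332; 172 322 332; 184 322 332; 196 322 331; 208 322 331; 220 None None; 232 None None; [ 0.5263566  -0.18030898  0.038     ] [ 0.48677352 -0.33768747  0.036     ] 0.1622923548449364 [ 0.50656506 -0.25899823  0.037     ] 75.88207817469028
```

```bash
python3 -c "
from h import *
plan([.494,-.308,.018],76,5)"
```

```text
clock 1.45 pos [ 0.4899 -0.3095  0.1503] n 5 shift cm [0.049 0.072 2.646] | 2.65 turn [-0.0001  0.0002  0.0013]
```

Call:
send_rows(increments=[[4, [0.05, 0.07, 3.5], [0, 0, 0]], [4, [0.05, 0.07, 3.5], [0, 0, 0]], [4, [0.05, 0.07, 3.2], [0, 0, 0]], [4, [0.05, 0.07, 2], [0, 0, 0]], [4, [0.05, 0.07, 1], [0, 0, 0]]], force=8)

```text
clock: 1.95
position: [0.4929, -0.3072, 0.0164]
ee_rot: [-2.467, -1.941, 0.003]
force: [-0.3, -0.1, 0.1]
width: 0.612
gripper_force: 0.0
```

Call:
send_rows(increments=[[3, [0, 0, 0], [0, 0, 0]], [3, [0, 0, 0], [0, 0, 0]], [2, [0, 0, 0], [0, 0, 0]], [2, [0, 0, 0], [0, 0, 0]]])

```text
clock: 2.35
position: [0.4954, -0.3068, 0.0196]
ee_rot: [2.465, 1.944, 0.001]
force: [0.9, -0.2, 0.3]
width: 0.265
gripper_force: 0.0
```

```bash
python3 -c "
from h import *
b=arm.get_image('wrist')[:,:,::-1]
cv2.imwrite('pics/w3.png',b)
plan([.494,-.308,.018],76,1);s=arm.observe();print(s['width'],s['force'],s['gripper_force'])"
```

```text
clock 2.4 pos [ 0.4952 -0.3066  0.0194] n 1 shift cm [-0.164 -0.086  0.137] | 0.23 turn [0.0015 0.0005 0.0091]
0.23513911741765306 [-0.92893311 -0.81173167  0.01404735] 0.0
```

View pics/w3.png

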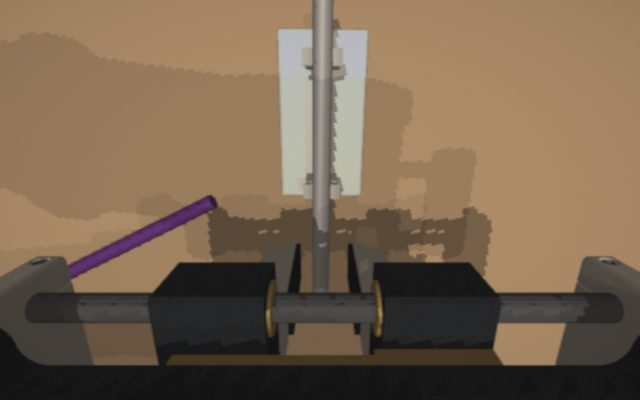

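The bar lies at column 320 between the pads (300 and 348), centred to about 1 mm, so I close.

Call:
send_rows(increments=[[1.2, [0, -0.08, 0.1], [0, 0, 0]], [0.8, [0, 0, 0], [0, 0, 0]], [0.5, [0, 0, 0], [0, 0, 0]], [0.5, [0, 0, 0], [0, 0, 0]], [0.5, [0, 0, 0], [0, 0, 0]]], force=40)

```text
clock: 2.9
position: [0.4939, -0.3061, 0.0174]
ee_rot: [-2.467, -1.946, 0.0]
force: [-0.2, -0.8, 0.7]
width: 0.053
gripper_force: 0.0
```

Call:
send_rows(increments=[[0.5, [0, 0, 0], [0, 0, 0]], [0.5, [0, 0, -1.5], [0, 0, 0]], [0.5, [0, 0, -3], [0, 0, 0]], [0.5, [0, 0, -3.5], [0, 0, 0]], [0.5, [0, 0, -3], [0, 0, 0]]])

```text
clock: 3.4
position: [0.494, -0.306, 0.129]
ee_rot: [2.466, 1.945, 0.0]
force: [0.2, -0.1, -0.1]
width: 0.053
gripper_force: 0.0
```

Call:
send_rows(increments=[[0.5, [0, 0, 0], [0, 0, 0]], [0.5, [0, 0, 0], [0, 0, 0]]])

```text
clock: 3.6
position: [0.4942, -0.3063, 0.128]
ee_rot: [2.466, 1.945, 0.001]
force: [-0.2, 0.1, 0.3]
width: 0.057
gripper_force: 0.0
```

```bash
python3 - <<'E'
from h import *
P=arm.camera_params('wrist')
b=arm.get_image('wrist')[:,:,::-1]
cv2.imwrite('pics/w4.png',b)
s=arm.observe();print(s['position'],s['ee_rot'],s['width'],s['force'],s['ft_torque'],s['gripper_force'])
E
```

```text
[ 0.49349179 -0.30596994  0.12695956] [-2.46635973e+00 -1.94524714e+00  6.55511628e-04] 0.05582358849613036 [-0.68502382  0.90009869 -0.78447584] [ 0.00924456 -0.0532292   0.04672986] 0.0
```

View pics/w4.png

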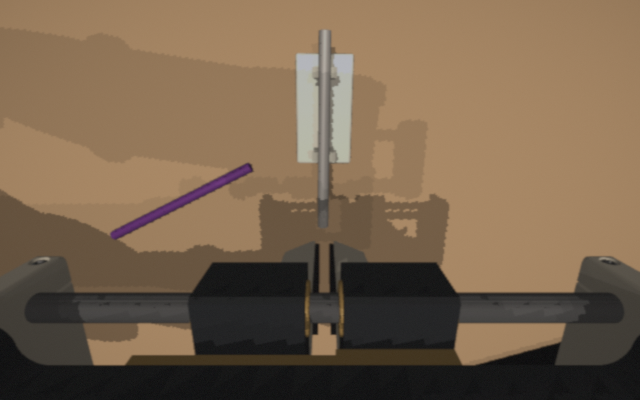

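The bar is still on the stand, its tail at (323,226), and the fingers are shut on nothing, so the grasp missed. I check the geometry by projecting the TCP and grip points.

```bash
python3 - <<'E'
from h import *
P=arm.camera_params('wrist')
s=arm.observe();R=Ro.from_rotvec(s['ee_rot']).as_matrix();p=np.array(s['position']);print(p)
print('tcp px',proj('wrist',p,P),'grasp px',proj('wrist',p-.019*R[:,2],P))
print('cam pos in tool',R.T@(-np.array(P['R']).T@np.array(P['t'])-p), 'cam axis in tool',R.T@np.array(P['R'])[2])
for z in(.036,): 
  A=plane('wrist',(325,30),z,P);B=plane('wrist',(323,227),z,P);print(A,B,np.linalg.norm(A-B))
  a=plane('wrist',(297,55),.008,P);b=plane('wrist',(352,55),.008,P);c=plane('wrist',(351,162),.008,P);print('stand',a,b,c,np.linalg.norm(a-b),np.linalg.norm(b-c))
print('bar grip in wrist px',proj('wrist',np.array([.4945,-.3065,.036]),P))
t=arm.get_image('top')[:,:,::-1];cv2.imwrite('pics/t2.png',t)
sc=arm.get_image('scene')[:,:,::-1];cv2.imwrite('pics/s2.png',sc)
o=np.zeros((560,800,3),np.uint8);o[:,:400]=cv2.resize(t[170:310,380:480],(400,560),interpolation=cv2.INTER_CUBIC)
o[:400,400:]=cv2.resize(sc[120:220,180:280],(400,400),interpolation=cv2.INTER_CUBIC);cv2.imwrite('pics/c2.png',o)
print('top px tcp',proj('top',p),'scene px',proj('scene',p))
E
```

```text
[ 0.49349179 -0.30596994  0.12695956]
tcp px [322.25911247 235.28810171] grasp px [322.13203058 248.79787971]
cam pos in tool [ 0.08257554  0.00091853 -0.18987058] cam axis in tool [-3.04380716e-01  4.69309119e-04  9.52550345e-01]
[ 0.52564151 -0.18038002  0.036     ] [ 0.486365   -0.33656426  0.036     ] 0.16104707567428644
stand [ 0.49913124 -0.18894997  0.008     ] [ 0.54474089 -0.1999242   0.008     ] [ 0.524539   -0.29001218  0.008     ] 0.04691134232155328 0.09232529770994916
bar grip in wrist px [323.96888714 194.06007322]
top px tcp [456.87130701 233.5360077 ] scene px [211.16996529 147.48981978]
```

View pics/c2.png

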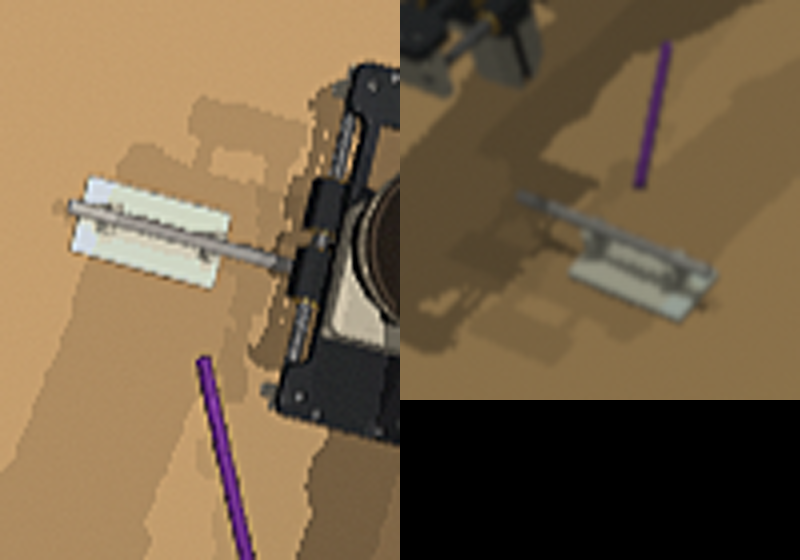

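The projection explains the miss. In w1 the finger corners at (237,245) and (412,245), 92 mm apart, lie about 30 mm behind the reported TCP, and in the scene view the tips also sit about 30 mm above it, so they closed above the bar. I go down again and then lower in small steps, watching the force.

Call:
send_rows(increments=[[4, [0, 0, 0], [0, 0, 0]], [4, [0, 0, 2], [0, 0, 0]], [4, [0, 0, 4], [0, 0, 0]], [4, [0, 0, 3.5], [0, 0, 0]], [4, [0, 0, 1.4], [0, 0, 0]]], force=8)

```text
clock: 4.25
position: [0.4915, -0.3049, 0.0148]
ee_rot: [-2.462, -1.943, 0.004]
force: [-1.2, -0.8, 0.5]
width: 0.42
gripper_force: 0.0
```

Call:
send_rows(increments=[[3, [0, 0, 0], [0, 0, 0]], [3, [0, 0, 0.3], [0, 0, 0]], [3, [0, 0, 0.3], [0, 0, 0]], [3, [0, 0, 0.3], [0, 0, 0]], [3, [0, 0, 0.3], [0, 0, 0]]])

```text
clock: 4.75
position: [0.4945, -0.3064, 0.0071]
ee_rot: [2.466, 1.945, 0.001]
force: [0.1, -0.7, -0.3]
width: 0.329
gripper_force: 0.0
```

Call:
send_rows(increments=[[3, [0, 0, 0.2], [0, 0, 0]], [3, [0, 0, 0.2], [0, 0, 0]], [3, [0, 0, 0.2], [0, 0, 0]], [3, [0, 0, 0.2], [0, 0, 0]], [3, [0, 0, 0.2], [0, 0, 0]]])

```text
clock: 5.25
position: [0.4939, -0.306, -0.0038]
ee_rot: [-2.467, -1.946, 0.0]
force: [0.5, 0.1, -0.4]
width: 0.331
gripper_force: 0.0
```

The reported TCP is below the counter with no contact, so the real tips are higher. I go on to -12 mm and close.

Call:
send_rows(increments=[[3, [0, 0, 0.2], [0, 0, 0]], [3, [0, 0, 0.2], [0, 0, 0]], [3, [0, 0, 0.2], [0, 0, 0]], [3, [0, 0, 0.2], [0, 0, 0]], [3, [0, 0, 0], [0, 0, 0]]])

```text
clock: 5.75
position: [0.4938, -0.306, -0.0119]
ee_rot: [-2.466, -1.945, 0.0]
force: [0.5, 0.3, 0.9]
width: 0.328
gripper_force: 0.0
```

Call:
send_rows(increments=[[1.5, [0, 0, 0], [0, 0, 0]], [1, [0, 0, 0], [0, 0, 0]], [0.5, [0, 0, 0], [0, 0, 0]], [0.5, [0, 0, 0], [0, 0, 0]], [0.5, [0, 0, 0], [0, 0, 0]]], force=40)

```text
clock: 6.25
position: [0.4939, -0.3061, -0.0115]
ee_rot: [2.467, 1.945, -0.0]
force: [0.0, 1.0, -0.3]
width: 0.091
gripper_force: 40.0
```

Gripped: opening 0.091 (8.4 mm), 40 N. I lift, measure the droop, and check the yellow gauge's position for clearance.

Call:
send_rows(increments=[[0.5, [0, 0, -1], [0, 0, 0]], [0.5, [0, 0, -2.5], [0, 0, 0]], [0.5, [0, 0, -3], [0, 0, 0]], [0.5, [0, 0, -2.5], [0, 0, 0]], [0.5, [0, 0, -1], [0, 0, 0]]])

```text
clock: 6.75
position: [0.4953, -0.3066, 0.0915]
ee_rot: [2.464, 1.943, 0.003]
force: [0.3, 0.3, -0.7]
width: 0.09
gripper_force: 40.0
```

Call:
send_rows(increments=[[0.5, [0, 0, 0], [0, 0, 0]], [0.5, [0, 0, 0], [0, 0, 0]]])

```text
clock: 6.95
position: [0.4933, -0.3059, 0.0877]
ee_rot: [-2.466, -1.945, 0.001]
force: [-0.8, -0.7, -1.1]
width: 0.091
gripper_force: 40.0
```

```bash
python3 - <<'E'
from h import *
P=arm.camera_params('wrist')
b=arm.get_image('wrist')[:,:,::-1].copy();cv2.imwrite('pics/w5.png',b)
s=arm.observe();R=Ro.from_rotvec(s['ee_rot']).as_matrix();p=np.array(s['position']);print(p,s['width'],s['gripper_force'],s['force'])
for px in((290,300),(307,262),(350,277),(333,320)):print('yel',plane('top',px,.012).round(3))
print('yelknob',plane('top',(320,302),.182).round(3))
# bar points predicted in tool: level bar at z -0.0475, nose at x=+.1285
for x in(.03,.1285):
  X=p+R@np.array([x,0,-.0475]);print(x,proj('wrist',X,P))
o=np.zeros((600,640,3),np.uint8);o[:400]=b
t=arm.get_image('scene')[:,:,::-1];o[400:600,:320]=cv2.resize(t[110:210,150:310],(320,200));cv2.imwrite('pics/c3.png',o)
E
```

```text
[ 0.49301836 -0.30570489  0.08717641] 0.08550929010255426 39.99351918697357 [-0.72348803 -0.51001578 -1.23391169]
yel [0.319 0.083 0.012]
yel [0.416 0.043 0.012]
yel [ 0.38  -0.067  0.012]
yel [ 0.272 -0.026  0.012]
yelknob [0.335 0.012 0.182]
0.03 [321.08489096 215.77596666]
0.1285 [320.11947818 -36.92413381]
```

View pics/c3.png

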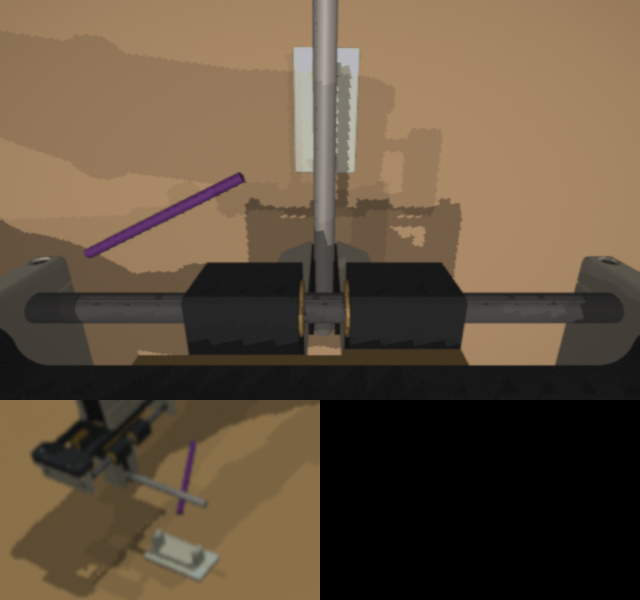

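The bar is held and looks level, with its tail at (325,332). That puts its middle about 47 mm ahead of the TCP. The yellow gauge's column (up to x about 0.405, 112 mm high) would foul the gripper body at the seat, so I will roll the gripper about the bar axis there. First I hover beside the grey gauge and measure it with the wrist camera.

```bash
cat >> h.py <<'E'
OFF=np.array([0,0,-.0475])
def planb(g,yaw,n,roll=0.,p=None,rv=None):
    "equal rows bringing the grip point (47.5 mm behind TCP) to g"
    s=arm.observe();R0=Ro.from_rotvec(s["ee_rot"])
    c,sn=np.cos(np.radians(yaw)),np.sin(np.radians(yaw))
    Rt=Ro.from_matrix(np.array([[c,sn,0],[sn,-c,0],[0,0,-1]]))*Ro.from_rotvec([roll,0,0])
    w=(R0.inv()*Rt).as_rotvec()/n
    S=sum((R0*Ro.from_rotvec(w*k)).as_matrix() for k in range(n))
    sh=np.linalg.solve(S,np.array(g)-Rt.apply(OFF)-s["position"])*100
    print("clk",round(float(s["clock"]),2),"grip pt",(s["position"]+R0.apply(OFF)).round(4),"n",n,"shift",sh.round(3),"|",np.linalg.norm(sh).round(2),"turn",w.round(4),"F",np.round(s["force"],1))
E
python3 -c "
from h import *
planb([.436,.024,.25],84.6,10)
for z in (.1355,.128,.12):print(z,proj('scene',[.4933+.241*.127,-.3059+.9705*.127,z]))"
```

```text
clk 7.05 grip pt [ 0.4931 -0.3057  0.1345] n 10 shift [ 3.154 -1.127 -1.153] | 3.54 turn [-0.0002 -0.0001 -0.0141] F [ 0.5 -0.1 -1. ]
0.1355 [251.38811087 160.63728112]
0.128 [251.79752804 162.75922204]
0.12 [252.22886128 164.99475022]
```

Call:
send_rows(increments=[[0.5, [2, -0.7, -1.2], [0, 0, -0.014]], [0.5, [3.2, -1.13, -1.2], [0, 0, -0.014]], [0.5, [3.5, -1.3, -1.2], [0, 0, -0.014]], [0.5, [3.5, -1.3, -1.2], [0, 0, -0.014]], [0.5, [3.5, -1.3, -1.2], [0, 0, -0.014]]])

```text
clock: 7.55
position: [0.4686, -0.1392, 0.1477]
ee_rot: [-2.395, -2.03, 0.002]
force: [1.4, 0.4, -0.4]
width: 0.091
gripper_force: 40.0
```

Call:
send_rows(increments=[[0.5, [3.5, -1.3, -1.2], [0, 0, -0.014]], [0.5, [3.5, -1.3, -1.2], [0, 0, -0.014]], [0.5, [3.2, -1.13, -1.2], [0, 0, -0.014]], [0.5, [3, -1, -1], [0, 0, -0.014]], [0.5, [2.6, -0.8, -0.9], [0, 0, -0.014]]])

```text
clock: 8.05
position: [0.4357, 0.0251, 0.203]
ee_rot: [-2.322, -2.115, 0.002]
force: [0.2, -0.4, -0.6]
width: 0.092
gripper_force: 40.0
```

Call:
send_rows(increments=[[0.5, [0, 0, 0], [0, 0, 0]], [0.5, [0, 0, 0], [0, 0, 0]], [0.5, [0, 0, 0], [0, 0, 0]]])

```text
clock: 8.35
position: [0.4365, 0.0224, 0.2026]
ee_rot: [-2.325, -2.111, 0.002]
force: [-0.8, -0.3, -1.3]
width: 0.091
gripper_force: 40.0
```

```bash
python3 - <<'E'
from h import *
import pickle
P=arm.camera_params('wrist');b=arm.get_image('wrist')[:,:,::-1].copy();cv2.imwrite('pics/w6.png',b);pickle.dump(P,open('w6.pkl','wb'))
s=arm.observe();print(s['position'],s['ee_rot'],s['width'])
for n,X in dict(knob=[.4955,.119,.182],s0=[.4955,.119,.012]).items():print(n,proj('wrist',np.array(X),P))
cv2.imwrite('pics/c4.png',cv2.resize(b[:260],None,fx=1.25,fy=2) if 0 else b)
E
```

```text
[0.43651884 0.02229444 0.20260393] [-2.32565973e+00 -2.11085110e+00  2.11805416e-03] 0.08787050017050999
knob [406.92058916  59.95824901]
s0 [369.3384477   75.78756126]
```

View pics/c4.png

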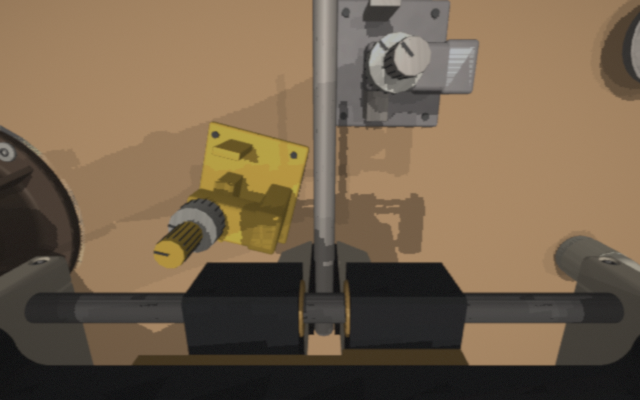

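The wrist view shows the grey gauge at top right: knob top near (414,54), base edge along row 126 with its right corner at (437,126), and the stop at the top near (382,10). The held bar passes beside it at column 325. I measure these finely.

```bash
python3 - <<'E'
from h import *
import pickle
P=pickle.load(open('w6.pkl','rb'));b=cv2.imread('pics/w6.png')
g=cv2.cvtColor(b,cv2.COLOR_BGR2GRAY);up=cv2.resize(g[20:100,360:460],None,fx=6,fy=6,interpolation=cv2.INTER_CUBIC)
c=cv2.HoughCircles(up,cv2.HOUGH_GRADIENT,1.5,60,param1=120,param2=25,minRadius=75,maxRadius=190)
for x,y,r in c[0][:6]:
    u,v=(x+.5)/6-.5+360,(y+.5)/6-.5+20;print('circ',u.round(1),v.round(1),(r/6).round(1),plane('wrist',(u,v),.182,P).round(4),plane('wrist',(u,v),.139,P).round(4))
hs=cv2.cvtColor(b,cv2.COLOR_BGR2HSV);m=(hs[...,1]<60).astype('u1')
print('bottom edge',[(x,int(np.where(m[100:140,x])[0].max()+100)) for x in range(350,440,8)])
print('right edge',[(y,int(np.where(m[y,400:460])[0].max()+400)) for y in list(range(2,38,6))+list(range(98,124,4))])
E
```

```text
Traceback (most recent call last):
TypeError: 'NoneType' object is not subscriptable
```

```bash
python3 - <<'E'
from h import *
import pickle
P=pickle.load(open('w6.pkl','rb'));b=cv2.imread('pics/w6.png')
hs=cv2.cvtColor(b,cv2.COLOR_BGR2HSV);m=(hs[...,1]<60).astype('u1');g=hs[...,2]
be=[(x,np.where(m[100:140,x])[0].max()+100) for x in range(350,434,6)]
re=[(np.where(m[y,400:460])[0].max()+400,y) for y in list(range(2,36,3))+list(range(100,122,3))]
print(be);print(re)
B=np.array([plane('wrist',(x,y+.5),.012,P) for x,y in be]);E=np.array([plane('wrist',(x+.5,y),.012,P) for x,y in re])
k=np.polyfit(B[:,0],B[:,1],1);print('bottom: y=%.4f*x+%.4f'%tuple(k),np.degrees(np.arctan(k[0])))
print('E',E.round(4).tolist())
k2=np.polyfit(E[:,1],E[:,0],1);print('right: x=%.4f*y+%.4f'%tuple(k2),np.degrees(np.arctan(k2[0])))
np.set_printoptions(linewidth=250);print(g[30:84:2,380:440:2])
E
```

```text
[(350, np.int64(125)), (356, np.int64(125)), (362, np.int64(125)), (368, np.int64(125)), (374, np.int64(125)), (380, np.int64(125)), (386, np.int64(125)), (392, np.int64(126)), (398, np.int64(125)), (404, np.int64(126)), (410, np.int64(126)), (416, np.int64(125)), (422, np.int64(126)), (428, np.int64(126))]
[(np.int64(449), 2), (np.int64(449), 5), (np.int64(449), 8), (np.int64(448), 11), (np.int64(448), 14), (np.int64(448), 17), (np.int64(447), 20), (np.int64(447), 23), (np.int64(447), 26), (np.int64(446), 29), (np.int64(446), 32), (np.int64(446), 35), (np.int64(438), 100), (np.int64(438), 103), (np.int64(438), 106), (np.int64(437), 109), (np.int64(437), 112), (np.int64(437), 115), (np.int64(437), 118), (np.int64(436), 121)]
bottom: y=-0.1110*x+0.1216 -6.331605771028421
E [[0.5796, 0.1806, 0.012], [0.5796, 0.1779, 0.012], [0.5797, 0.1752, 0.012], [0.5787, 0.1726, 0.012], [0.5787, 0.1699, 0.012], [0.5788, 0.1672, 0.012], [0.5778, 0.1645, 0.012], [0.5779, 0.1618, 0.012], [0.5779, 0.159, 0.012], [0.5769, 0.1563, 0.012], [0.577, 0.1535, 0.012], [0.577, 0.1507, 0.012], [0.5692, 0.0869, 0.
[... 2845 characters left out ...]
 60  85 141 169 174 176 175 168 166 166 157 140 117 126 128 127 128 127 126 127 127]
 [152 163 137  90  57  53  57  59  58  54  50  66 113 151 159 161 156 156 143 160 166 142 130 129 127 127 127 127 126 127]
 [151 160 130 101  96  77  54  46  39  39  45  55  57  61  70  75  76  90 120 171 159 129 130 129 128 127 127 127 127 126]
 [150 147 117 101 103  93  71  72  73  51  43  55  67  77  94 108 110 123 163 169 139 131 130 129 128 126 127 127 128 127]
 [146 144 117 102 103 105 105 106 107 100 100 113 122 121 121 119 118 130 171 142 131 132 130 128 129 128 128 127 127 127]
 [145 144 118 104 104 106 106 107 116 121 121 123 122 120 119 119 119 129 153 135 132 131 130 129 129 129 128 128 128 128]]
```

```bash
python3 - <<'E'
from h import *
import pickle
P=pickle.load(open('w6.pkl','rb'))
K=plane('wrist',(412.2,55),.182,P);print('knob',K)
yh=np.array([np.sin(np.radians(6)),np.cos(np.radians(6))]);xh=np.array([yh[1],-yh[0]])
# distance of knob from bottom edge (expect 55)
x0=K[0];yb=-.111*x0+.1216;print('to -y edge',(K[1]-yb)*np.cos(np.radians(6.3)),' to right edge',(.1085*K[1]+.5603-K[0])*np.cos(np.radians(6.2)))
# top-camera distances: knob to right edge
C=np.array([[.576,.1804],[.5649,.0576]]);print('top: to right',(C.mean(0)-[.4955,.119])@xh)
for K2 in (K[:2],np.array([.4955,.119])):
  for y in(-.19,-.08):print(y,(K2+y*yh).round(4))
E
```

```text
knob [0.49860869 0.12137081 0.182     ]
to -y edge 0.05478352807672729  to right edge 0.07442218487957326
top: to right 0.07453941605785198
-0.19 [ 0.4787 -0.0676]
-0.08 [0.4902 0.0418]
-0.19 [ 0.4756 -0.07  ]
-0.08 [0.4871 0.0394]
```

```bash
python3 -c "
from h import *
planb([.4781,-.068,.25],84,5,.35)"
```

```text
clk 8.4 grip pt [0.4366 0.0223 0.2501] n 5 shift [-1.712  0.671 -0.151] | 1.85 turn [0.0697 0.0004 0.0016] F [-0.5 -0.2 -1.1]
```

Call:
send_rows(increments=[[0.5, [-1.71, 0.67, -0.15], [0.07, 0, 0.002]], [0.5, [-1.71, 0.67, -0.15], [0.07, 0, 0.002]], [0.5, [-1.71, 0.67, -0.15], [0.07, 0, 0.002]], [0.5, [-1.71, 0.67, -0.15], [0.07, 0, 0.001]], [0.5, [-1.71, 0.67, -0.15], [0.07, 0, 0.001]]])

```text
clock: 8.9
position: [0.4625, -0.067, 0.2057]
ee_rot: [-2.126, -1.913, 0.343]
force: [0.5, -0.5, -0.5]
width: 0.087
gripper_force: 40.0
```

Call:
send_rows(increments=[[0.5, [0, 0, 0], [0, 0, 0]], [0.5, [0, 0, 0], [0, 0, 0]], [0.5, [0, 0, 0], [0, 0, 0]]])

```text
clock: 9.2
position: [0.4618, -0.0646, 0.2061]
ee_rot: [-2.126, -1.918, 0.34]
force: [-0.6, 0.3, -0.9]
width: 0.09
gripper_force: 40.0
```

```bash
python3 -c "
from h import *
planb([.4781,-.068,.25],84,1,.35)
planb([.4781,-.068,.075],84,6,.35)"
```

```text
clk 9.2 grip pt [ 0.478  -0.0663  0.2507] n 1 shift [-0.166  0.046  0.057] | 0.18 turn [0.0002 0.0015 0.0015] F [-0.6  0.3 -0.9]
clk 9.2 grip pt [ 0.478  -0.0663  0.2507] n 6 shift [-0.026  1.008  2.749] | 2.93 turn [0.     0.0002 0.0003] F [-0.6  0.3 -0.9]
```

Call:
send_rows(increments=[[0.5, [-0.03, 1, 2.75], [0, 0, 0]], [0.5, [-0.03, 1.2, 3.4], [0, 0, 0]], [0.5, [-0.03, 1.2, 3.4], [0, 0, 0]], [0.5, [-0.03, 1.2, 3.4], [0, 0, 0]], [0.5, [-0.03, 1, 2.5], [0, 0, 0]]])

```text
clock: 9.7
position: [0.4607, -0.0661, 0.0408]
ee_rot: [-2.125, -1.919, 0.34]
force: [0.3, -0.5, -0.7]
width: 0.09
gripper_force: 40.0
```

Call:
send_rows(increments=[[0.5, [-0.01, 0.45, 1.05], [0, 0, 0]], [0.5, [0, 0, 0], [0, 0, 0]], [0.5, [0, 0, 0], [0, 0, 0]], [0.5, [0, 0, 0], [0, 0, 0]]])

```text
clock: 10.1
position: [0.4634, -0.0667, 0.0319]
ee_rot: [-2.128, -1.919, 0.338]
force: [0.2, -0.4, -0.6]
width: 0.085
gripper_force: 40.0
```

```bash
python3 - <<'E'
from h import *
planb([.4781,-.068,.075],84,1,.35)
g=np.array([.498,.121]);yh=np.array([np.sin(np.radians(6)),np.cos(np.radians(6))])
planb([*(g-.157*yh),.0665],84,3,.35)
t=arm.get_image('top')[:,:,::-1];s=arm.get_image('scene')[:,:,::-1]
o=np.zeros((600,800,3),np.uint8)
o[:400,:]=cv2.resize(t[180:270,235:415],(800,400),interpolation=cv2.INTER_CUBIC)
o[400:,:400]=cv2.resize(s[130:230,290:490],(400,200),interpolation=cv2.INTER_CUBIC);cv2.imwrite('pics/c5.png',o)
E
```

```text
clk 10.1 grip pt [ 0.4795 -0.0683  0.0766] n 1 shift [ 0.027 -0.089  0.195] | 0.22 turn [0.0026 0.0017 0.0014] F [ 0.2 -0.4 -0.6]
clk 10.1 grip pt [ 0.4795 -0.0683  0.0766] n 3 shift [1.111 0.069 0.33 ] | 1.16 turn [0.0009 0.0006 0.0005] F [ 0.2 -0.4 -0.6]
```

Call:
send_rows(increments=[[0.5, [1.1, 0.05, 0.3], [0, 0, 0]], [0.5, [1.1, 0.05, 0.3], [0, 0, 0]], [0.5, [1.1, 0.05, 0.3], [0, 0, 0]], [0.5, [0, 0, 0], [0, 0, 0]], [0.5, [0, 0, 0], [0, 0, 0]]])

```text
clock: 10.7
position: [0.4639, -0.0334, 0.0213]
ee_rot: [-2.125, -1.919, 0.341]
force: [-0.4, 0.1, -0.7]
width: 0.09
gripper_force: 40.0
```

```bash
python3 - <<'E'
from h import *
g=np.array([.498,.121]);yh=np.array([np.sin(np.radians(6)),np.cos(np.radians(6))])
planb([*(g-.157*yh),.0665],84,1,.35)
s=arm.observe();print(np.round(s['ft_torque'],3))
planb([*(g-.157*yh),.0595],84,5,.35)
E
```

```text
clk 10.7 grip pt [ 0.4802 -0.035   0.0659] n 1 shift [ 0.01   0.117 -0.106] | 0.16 turn [-0.0004  0.0022  0.0025] F [-0.4  0.1 -0.7]
[-0.103 -0.555 -0.049]
clk 10.7 grip pt [ 0.4802 -0.035   0.0659] n 5 shift [0.002 0.071 0.11 ] | 0.13 turn [-0.0001  0.0004  0.0005] F [-0.4  0.1 -0.7]
```

Call:
send_rows(increments=[[0.5, [0, 0.12, -0.05], [0, 0.002, 0.002]], [0.5, [0, 0.03, 0.1], [0, 0, 0]], [0.5, [0, 0.03, 0.1], [0, 0, 0]], [0.5, [0, 0.03, 0.1], [0, 0, 0]], [0.5, [0, 0, 0], [0, 0, 0]]])

```text
clock: 11.2
position: [0.465, -0.0341, 0.0182]
ee_rot: [-2.128, -1.914, 0.339]
force: [-0.0, -0.2, -0.4]
width: 0.091
gripper_force: 40.0
```

```bash
cat > st.py <<'E'
from h import *
s=arm.observe();R=Ro.from_rotvec(s['ee_rot']);p=s['position']+R.apply(OFF)
g=np.array([.498,.121]);yh=np.array([np.sin(np.radians(6)),np.cos(np.radians(6))]);d=p[:2]-g
print(round(float(s['clock']),2),'grip in gauge x,y,z mm',round(1e3*float(d@[yh[1],-yh[0]]),2),round(1e3*float(d@yh),2),round(1e3*p[2],2),'F',np.round(s['force'],1),'T',np.round(s['ft_torque'],2),'w',np.round(s['width'],3),'yaw',np.degrees(np.arctan2(*R.as_matrix()[[1,0],0])).round(2),'pitch',np.degrees(R.as_matrix()[2,0]).round(2),'q7',np.round(s['joints'][6],2))
E
python3 st.py
```

```text
11.2 grip in gauge x,y,z mm -0.33 -157.76 62.86 F [-0.  -0.2 -0.4] T [-0.06 -0.52  0.03] w 0.091 yaw 83.94 pitch -0.0 q7 -0.33
```

Call:
send_rows(increments=[[0.5, [0, 0.03, 0.09], [0, 0, 0]], [0.5, [0, 0.03, 0.09], [0, 0, 0]], [0.5, [0, 0, 0], [0, 0, 0]]])

```text
clock: 11.5
position: [0.465, -0.0339, 0.0164]
ee_rot: [-2.127, -1.914, 0.339]
force: [-0.3, 0.4, 0.2]
width: 0.087
gripper_force: 40.0
```

```bash
python3 st.py
```

```text
11.5 grip in gauge x,y,z mm -0.36 -157.56 61.01 F [-0.3  0.4  0.2] T [-0.03 -0.4   0.08] w 0.087 yaw 83.96 pitch -0.0 q7 -0.33
```

Light contact appears at z 61-62 mm, which agrees with the expected seat height. I raise 2.5 mm and slide in.

Call:
send_rows(increments=[[0.5, [0, -0.06, -0.24], [0, 0, 0]], [0.5, [0.8, 0, 0], [0, 0, 0]], [0.5, [1, 0, 0], [0, 0, 0]], [0.5, [1, 0, 0], [0, 0, 0]], [0.5, [0.6, 0, 0], [0, 0, 0]]])

```text
clock: 12.0
position: [0.4691, 0.0018, 0.019]
ee_rot: [-2.126, -1.916, 0.338]
force: [-0.8, -0.0, -1.6]
width: 0.087
gripper_force: 40.0
```

```bash
python3 st.py
```

```text
12.0 grip in gauge x,y,z mm -0.02 -121.61 63.61 F [-0.8 -0.  -1.6] T [-0.14 -0.59 -0.05] w 0.087 yaw 84.05 pitch 0.05 q7 -0.38
```

Call:
send_rows(increments=[[0.5, [0.8, 0, 0], [0, 0, 0]], [0.5, [1, 0, 0], [0, 0, 0]], [0.5, [1, 0, 0], [0, 0, 0]], [0.5, [0.6, 0, 0], [0, 0, 0]], [0.5, [0, 0, 0], [0, 0, 0]]])

```text
clock: 12.5
position: [0.4726, 0.035, 0.019]
ee_rot: [-2.126, -1.916, 0.338]
force: [0.0, 0.3, -0.9]
width: 0.088
gripper_force: 40.0
```

```bash
python3 st.py
```

```text
12.5 grip in gauge x,y,z mm 0.02 -88.21 63.59 F [ 0.   0.3 -0.9] T [-0.13 -0.51 -0.03] w 0.088 yaw 84.04 pitch 0.04 q7 -0.42
```

Call:
send_rows(increments=[[0.5, [0.25, 0, 0], [0, 0, 0]], [0.5, [0.25, 0, 0], [0, 0, 0]], [0.5, [0.2, 0, 0], [0, 0, 0]], [0.5, [0, 0, 0], [0, 0, 0]]])

```text
clock: 12.9
position: [0.4733, 0.0408, 0.0189]
ee_rot: [-2.128, -1.914, 0.338]
force: [-0.4, 0.3, -1.0]
width: 0.091
gripper_force: 40.0
```

Call:
send_rows(increments=[[0.5, [0.1, 0, 0], [0, 0, 0]], [0.5, [0.1, 0, 0], [0, 0, 0]], [0.5, [0, 0, 0], [0, 0, 0]]])

```text
clock: 13.2
position: [0.4735, 0.0427, 0.019]
ee_rot: [-2.128, -1.914, 0.338]
force: [-1.1, 0.4, -1.5]
width: 0.088
gripper_force: 40.0
```

```bash
python3 st.py
```

```text
13.2 grip in gauge x,y,z mm 0.11 -80.45 63.57 F [-1.1  0.4 -1.5] T [-0.11 -0.57 -0.02] w 0.088 yaw 83.95 pitch 0.01 q7 -0.44
```

Call:
send_rows(increments=[[0.5, [0.1, 0, 0], [0, 0, 0]], [0.5, [0.1, 0, 0], [0, 0, 0]], [0.5, [0, 0, 0], [0, 0, 0]]])

```text
clock: 13.5
position: [0.4735, 0.0438, 0.0188]
ee_rot: [-2.128, -1.914, 0.34]
force: [-0.5, -3.9, -0.9]
width: 0.094
gripper_force: 40.0
```

Call:
send_rows(increments=[[0.5, [0.1, 0, 0], [0, 0, 0]], [0.5, [0, 0, 0], [0, 0, 0]]])

```text
clock: 13.7
position: [0.4734, 0.0438, 0.0187]
ee_rot: [-2.129, -1.914, 0.342]
force: [-0.8, -7.5, -1.3]
width: 0.09
gripper_force: 40.0
```

```bash
python3 st.py
```

```text
13.7 grip in gauge x,y,z mm -0.1 -79.3 63.34 F [-0.8 -7.5 -1.3] T [-1.39 -0.34  0.52] w 0.09 yaw 83.92 pitch -0.14 q7 -0.44
```

The stop is felt: 7.5 N at y = -79. I ease back to about 3 N and lower into the vee.

Call:
send_rows(increments=[[0.5, [-0.11, 0, 0], [0, 0, 0]], [0.5, [0, 0.02, 0.06], [0, 0, 0]], [0.5, [0, 0.02, 0.06], [0, 0, 0]], [0.5, [0, 0.02, 0.05], [0, 0, 0]], [0.5, [0, 0, 0], [0, 0, 0]]])

```text
clock: 14.2
position: [0.473, 0.0438, 0.0173]
ee_rot: [-2.128, -1.914, 0.341]
force: [-3.8, -4.7, 4.0]
width: 0.086
gripper_force: 40.0
```

```bash
python3 st.py
```

```text
14.2 grip in gauge x,y,z mm -0.46 -79.31 61.91 F [-3.8 -4.7  4. ] T [-1.01  0.33  0.41] w 0.086 yaw 83.95 pitch -0.06 q7 -0.44
```

The push is (-x, +z), so the bar touches only the +x vee wall. I shift 1 mm towards -x and settle.

Call:
send_rows(increments=[[0.5, [0, -0.08, 0.03], [0, 0, 0]], [0.5, [0, 0, 0], [0, 0, 0]], [0.5, [0, 0.01, 0.04], [0, 0, 0]], [0.5, [0, 0, 0], [0, 0, 0]]])

```text
clock: 14.6
position: [0.4726, 0.0439, 0.0169]
ee_rot: [-2.128, -1.914, 0.34]
force: [-2.0, -5.2, 3.2]
width: 0.087
gripper_force: 40.0
```

```bash
python3 st.py
```

```text
14.6 grip in gauge x,y,z mm -0.94 -79.3 61.51 F [-2.  -5.2  3.2] T [-1.07  0.02  0.36] w 0.087 yaw 83.94 pitch -0.06 q7 -0.44
```

Call:
send_rows(increments=[[0.5, [0, -0.05, 0.05], [0, 0, 0]], [0.5, [0, 0, 0], [0, 0, 0]], [0.5, [0, 0.01, 0.04], [0, 0, 0]], [0.5, [0, 0, 0], [0, 0, 0]]])

```text
clock: 15.0
position: [0.4725, 0.0439, 0.0166]
ee_rot: [-2.129, -1.914, 0.339]
force: [-0.6, -6.5, 6.6]
width: 0.087
gripper_force: 40.0
```

```bash
python3 st.py
```

```text
15.0 grip in gauge x,y,z mm -1.03 -79.29 61.2 F [-0.6 -6.5  6.6] T [-1.2   0.05  0.43] w 0.087 yaw 83.93 pitch -0.05 q7 -0.44
```

Seated: the reaction is now purely upward (6.6 N). I relax the push and let go.

Call:
send_rows(increments=[[0.5, [-0.06, -0.03, -0.09], [0, 0, 0]], [0.5, [0, 0, 0], [0, 0, 0]], [1.2, [0, 0, 0], [0, 0, 0]], [2.5, [0, 0, 0], [0, 0, 0]], [4, [0, 0, 0], [0, 0, 0]]], force=10)

```text
clock: 15.5
position: [0.472, 0.0447, 0.017]
ee_rot: [-2.127, -1.915, 0.338]
force: [0.2, -0.2, 0.6]
width: 0.256
gripper_force: 0.0
```

Call:
send_rows(increments=[[4, [0, 0, 0], [0, 0, 0]], [4, [0, 0, 0], [0, 0, 0]], [4, [0, 0, -1], [0, 0, 0]], [4, [0, 0, -2], [0, 0, 0]], [4, [0, 0, -3], [0, 0, 0]]])

```text
clock: 16.0
position: [0.4917, 0.0418, 0.0738]
ee_rot: [-2.126, -1.913, 0.341]
force: [0.2, 0.0, -0.2]
width: 0.437
gripper_force: 0.0
```

```bash
python3 - <<'E'
from h import *
exec(open('st.py').read())
planb([.440,.0,.30],84,6)
E
```

```text
16.0 grip in gauge x,y,z mm 18.39 -79.46 118.33 F [ 0.2  0.  -0.2] T [-0.06 -0.58 -0.02] w 0.437 yaw 83.98 pitch -0.02 q7 -0.41
clk 16.0 grip pt [0.508  0.0401 0.1183] n 6 shift [-0.783 -1.382 -2.77 ] | 3.19 turn [-0.0588  0.0001 -0.0001] F [ 0.2  0.  -0.2]
```

```bash
python3 -c "
from h import *
planb([.490,.04,.27],84,5)"
```

```text
clk 16.0 grip pt [0.508  0.0401 0.1183] n 5 shift [-0.039 -0.657 -2.917] | 2.99 turn [-0.0705  0.0001 -0.0001] F [ 0.2  0.  -0.2]
```

Call:
send_rows(increments=[[4, [-0.04, -0.66, -2.92], [-0.07, 0, 0]], [4, [-0.04, -0.66, -2.92], [-0.07, 0, 0]], [4, [-0.04, -0.66, -2.92], [-0.07, 0, 0]], [4, [-0.04, -0.66, -2.92], [-0.07, 0, 0]], [4, [-0.04, -0.66, -2.92], [-0.07, 0, 0]]])

```text
clock: 16.5
position: [0.4907, 0.0403, 0.2244]
ee_rot: [2.333, 2.099, 0.004]
force: [1.1, -0.9, 0.1]
width: 0.434
gripper_force: 0.0
```

Call:
send_rows(increments=[[4, [0, 0, 0], [0, 0, 0]], [4, [0, 0, 0], [0, 0, 0]], [4, [0, 0, 0], [0, 0, 0]]])

```text
clock: 16.8
position: [0.4904, 0.0398, 0.2218]
ee_rot: [-2.335, -2.1, 0.002]
force: [0.4, 0.1, 0.9]
width: 0.436
gripper_force: 0.0
```

```bash
python3 - <<'E'
from h import *
import pickle
exec(open('st.py').read())
P=arm.camera_params('wrist');b=arm.get_image('wrist')[:,:,::-1].copy();cv2.imwrite('pics/w7.png',b);pickle.dump(P,open('w7.pkl','wb'))
t=arm.get_image('top')[:,:,::-1];cv2.imwrite('pics/t7.png',t)
u=proj('wrist',np.array([.497,.121,.182]),P);print('knob pred',u,'tail pred',proj('wrist',np.array([.497-.11*.1045,.121-.11*.9945,.067]),P))
o=np.zeros((600,800,3),np.uint8);o[:390]=cv2.resize(b[0:195,120:520],(800,390),interpolation=cv2.INTER_CUBIC)
o[390:600,:400]=cv2.resize(t[190:260,235:368],(400,210),interpolation=cv2.INTER_CUBIC);cv2.imwrite('pics/c7.png',o)
E
```

```text
16.8 grip in gauge x,y,z mm 0.96 -81.58 269.3 F [0.4 0.1 0.9] T [-0.01 -0.11 -0.01] w 0.436 yaw 83.93 pitch -0.02 q7 -0.42
knob pred [319.32458865  96.54095339] tail pred [321.42551057 202.19284708]
```

View pics/c7.png

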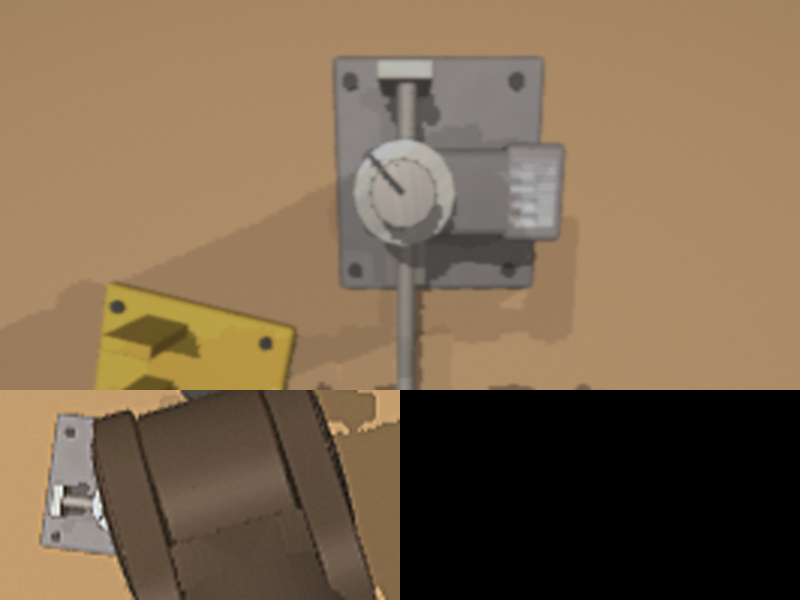

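The picture shows the bar seated in the vee with its end at the stop, the knob centred near wrist pixel (321.5,96.5), giving about (0.498,0.121), and the marks in line. Next I move over the knob, pre-turning counter-clockwise for one long clockwise stroke.

```bash
python3 - <<'E'
from h import *
import pickle
P=pickle.load(open('w7.pkl','rb'));print(plane('wrist',(321.5,96.5),.182,P))
planb([.4982,.121,.25],84+57.3*1.35,9)
E
```

```text
[0.4984244  0.12087291 0.182     ]
clk 16.9 grip pt [0.4904 0.0398 0.2687] n 9 shift [0.811 0.546 0.207] | 1.0 turn [-0.0002 -0.0002 -0.1501] F [-0.2  0.3  0.9]
```

Call:
send_rows(increments=[[5, [0.81, 0.55, 0.2], [0, 0, -0.15]], [5, [0.81, 0.55, 0.2], [0, 0, -0.15]], [5, [0.81, 0.55, 0.2], [0, 0, -0.15]], [5, [0.81, 0.55, 0.2], [0, 0, -0.15]], [5, [0.81, 0.55, 0.2], [0, 0, -0.15]]])

```text
clock: 17.4
position: [0.5093, 0.0844, 0.211]
ee_rot: [-1.394, -2.813, 0.001]
force: [0.2, 0.3, -0.1]
width: 0.543
gripper_force: 0.0
```

Call:
send_rows(increments=[[5, [0.81, 0.55, 0.2], [0, 0, -0.15]], [5, [0.81, 0.55, 0.2], [0, 0, -0.15]], [5, [0.81, 0.55, 0.2], [0, 0, -0.15]], [5, [0.81, 0.55, 0.2], [0, 0, -0.15]]])

```text
clock: 17.8
position: [0.4986, 0.1217, 0.203]
ee_rot: [-0.501, -3.099, -0.0]
force: [0.0, -0.3, -0.2]
width: 0.546
gripper_force: 0.0
```

```bash
python3 - <<'E'
exec(open('st.py').read())
print(np.round(s['joints'],2))
planb([.4982,.121,.25],84+57.3*2.25,6)
E
```

```text
17.8 grip in gauge x,y,z mm 0.69 0.72 250.5 F [ 0.  -0.3 -0.2] T [ 0.13 -0.21 -0.02] w 0.546 yaw 161.64 pitch 0.15 q7 0.65
[ 0.24  0.35 -0.76  1.78  0.26  1.12  0.65]
clk 17.8 grip pt [0.4988 0.1216 0.2505] n 6 shift [ 0.008 -0.011  0.008] | 0.02 turn [ 0.0002 -0.0004 -0.1492] F [ 0.  -0.3 -0.2]
```

Call:
send_rows(increments=[[5, [0, 0, 0], [0, 0, -0.15]], [5, [0, 0, 0], [0, 0, -0.15]], [5, [0, 0, 0], [0, 0, -0.15]], [5, [0, 0, 0], [0, 0, -0.15]], [5, [0, 0, 0], [0, 0, -0.15]]])

```text
clock: 18.3
position: [0.4987, 0.1212, 0.2032]
ee_rot: [0.669, -3.067, -0.002]
force: [1.0, 0.6, 0.5]
width: 0.544
gripper_force: 0.0
```

Call:
send_rows(increments=[[5, [0, 0, 0], [0, 0, -0.15]], [5, [0, 0, 0], [0, 0, -0.15]], [5, [0, 0, 0], [0, 0, -0.15]], [5, [0, 0, 0], [0, 0, -0.15]], [5, [0, 0, 0], [0, 0, -0.15]]])

```text
clock: 18.8
position: [0.4987, 0.1211, 0.2033]
ee_rot: [1.746, -2.61, -0.003]
force: [0.1, 0.3, -0.1]
width: 0.546
gripper_force: 0.0
```

Call:
send_rows(increments=[[5, [0, 0, 0], [0, 0, -0.15]], [5, [0, 0, 0], [0, 0, -0.15]], [5, [0, 0, 0], [0, 0, 0]], [5, [0, 0, 0], [0, 0, 0]]])

```text
clock: 19.2
position: [0.4987, 0.1212, 0.2035]
ee_rot: [2.105, -2.331, -0.003]
force: [0.1, -0.7, 0.0]
width: 0.544
gripper_force: 0.0
```

```bash
python3 - <<'E'
exec(open('st.py').read())
print(np.round(s['joints'],2))
yaw=np.degrees(np.arctan2(*R.as_matrix()[[1,0],0]))
planb([.4982,.121,.170],yaw,4)
P=arm.camera_params('wrist');b=arm.get_image('wrist')[:,:,::-1].copy();cv2.imwrite('pics/w8.png',b)
E
```

```text
19.2 grip in gauge x,y,z mm 0.77 0.24 251.0 F [ 0.1 -0.7  0. ] T [ 0.12 -0.02  0.  ] w 0.544 yaw -95.83 pitch -0.04 q7 2.22
[ 0.5   0.5  -1.18  1.77  0.49  1.21  2.22]
clk 19.2 grip pt [0.4988 0.1212 0.251 ] n 4 shift [0.007 0.01  2.025] | 2.02 turn [0.0005 0.0002 0.    ] F [ 0.1 -0.7  0. ]
```

Call:
send_rows(increments=[[5, [0, 0, 2], [0, 0, 0]], [5, [0, 0, 2.5], [0, 0, 0]], [5, [0, 0, 2], [0, 0, 0]], [5, [0, 0, 1.1], [0, 0, 0]], [5, [0, 0, 0.5], [0, 0, 0]]])

```text
clock: 19.75
position: [0.4984, 0.1212, 0.1224]
ee_rot: [2.109, -2.327, -0.001]
force: [-0.4, -0.0, 0.9]
width: 0.544
gripper_force: 0.0
```

Call:
send_rows(increments=[[3.5, [0, 0, 0], [0, 0, 0]], [3, [0, 0, 0], [0, 0, 0]], [2, [0, 0, 0], [0, 0, 0]], [1.8, [0, 0, 0], [0, 0, 0]], [1.8, [0, 0, 0], [0, 0, 0]]], force=20)

```text
clock: 20.25
position: [0.4976, 0.1217, 0.1238]
ee_rot: [2.111, -2.325, -0.001]
force: [-6.8, -0.4, 6.6]
width: 0.234
gripper_force: 20.0
```

```bash
python3 st.py
```

```text
20.25 grip in gauge x,y,z mm -0.4 0.64 171.32 F [-6.8 -0.4  6.6] T [ 0.12  1.47 -0.06] w 0.234 yaw -95.54 pitch 0.03 q7 2.14
```

The knob is gripped (21.5 mm). I ease the side load and start turning clockwise, watching the torque.

Call:
send_rows(increments=[[1.8, [0, 0.1, -0.1], [0, 0, 0]], [1.8, [0, 0, 0], [0, 0, 0]], [1.8, [0, 0, 0], [0, 0, 0]]])

```text
clock: 20.55
position: [0.4974, 0.1215, 0.124]
ee_rot: [2.111, -2.326, -0.001]
force: [-1.3, 3.3, -5.1]
width: 0.237
gripper_force: 20.0
```

```bash
python3 st.py
```

```text
20.55 grip in gauge x,y,z mm -0.61 0.46 171.55 F [-1.3  3.3 -5.1] T [0.73 0.2  0.07] w 0.237 yaw -95.56 pitch -0.01 q7 2.14
```

Call:
send_rows(increments=[[1.8, [0, 0, 0], [0, 0, 0.1]], [1.8, [0, 0, 0], [0, 0, 0.1]], [1.8, [0, 0, 0], [0, 0, 0.1]], [1.8, [0, 0, 0], [0, 0, 0.1]], [1.8, [0, 0, 0], [0, 0, 0.1]]])

```text
clock: 21.05
position: [0.4975, 0.1215, 0.1241]
ee_rot: [1.464, -2.779, -0.001]
force: [-0.2, 1.5, -7.2]
width: 0.234
gripper_force: 20.0
```

```bash
python3 st.py
```

```text
21.05 grip in gauge x,y,z mm -0.48 0.45 171.56 F [-0.2  1.5 -7.2] T [ 0.55 -0.02 -0.02] w 0.234 yaw -124.43 pitch 0.01 q7 1.71
```

```bash
cat >> st.py <<'E'
print('eff',np.round(s['joint_efforts'],3),'joints',np.round(s['joints'],2))
E
python3 st.py
```

```text
21.05 grip in gauge x,y,z mm -0.48 0.45 171.56 F [-0.2  1.5 -7.2] T [ 0.55 -0.02 -0.02] w 0.234 yaw -124.43 pitch 0.01 q7 1.71
eff [  2.428 -55.476 -13.877 -28.057   0.929   0.623   1.72 ] joints [ 0.37  0.52 -0.98  1.88  0.5   1.02  1.71]
```

Call:
send_rows(increments=[[1.8, [0, 0, 0.05], [0, 0, 0.15]], [1.8, [0, 0, 0], [0, 0, 0.15]], [1.8, [0, 0, 0], [0, 0, 0.15]], [1.8, [0, 0, 0], [0, 0, 0.15]]])

```text
clock: 21.45
position: [0.4977, 0.1214, 0.124]
ee_rot: [0.574, -3.089, 0.0]
force: [-1.6, -0.2, -2.7]
width: 0.235
gripper_force: 20.0
```

```bash
python3 st.py
```

```text
21.45 grip in gauge x,y,z mm -0.3 0.36 171.49 F [-1.6 -0.2 -2.7] T [0.2  0.24 0.05] w 0.235 yaw -158.94 pitch 0.0 q7 1.2
eff [  2.62  -53.67  -11.292 -27.87    0.865  -0.075   2.651] joints [ 0.27  0.46 -0.83  1.89  0.41  0.97  1.2 ]
```

Turned 1.1 rad so far. The thimble's mark, seen beside the fingers, can show slip directly if I regrip with the camera on its side. I turn to about 1.6 rad, release, and re-orient.

Call:
send_rows(increments=[[1.8, [0, 0, 0], [0, 0, 0.12]], [1.8, [0, 0, 0], [0, 0, 0.15]], [1.8, [0, 0, 0], [0, 0, 0.15]], [1.8, [0, 0, 0], [0, 0, 0.1]], [1.8, [0, 0, 0], [0, 0, 0]]])

```text
clock: 21.95
position: [0.4977, 0.1212, 0.124]
ee_rot: [0.232, 3.133, -0.001]
force: [-1.8, 0.1, -1.2]
width: 0.23
gripper_force: 20.0
```

```bash
python3 st.py
```

```text
21.95 grip in gauge x,y,z mm -0.32 0.22 171.45 F [-1.8  0.1 -1.2] T [-0.05  0.2  -0.07] w 0.23 yaw 171.54 pitch -0.01 q7 0.75
eff [-2.8800e-01 -5.4808e+01 -7.9420e+00 -2.7875e+01  6.0000e-03 -5.2600e-01
 -1.6830e+00] joints [ 0.19  0.42 -0.7   1.89  0.33  0.94  0.75]
```

Call:
send_rows(increments=[[3, [0, 0, 0], [0, 0, 0]], [5, [0, 0, 0], [0, 0, 0]], [5, [0, 0, 0], [0, 0, 0]], [5, [0, 0, -3], [0, 0, 0]], [5, [0, 0, -3], [0, 0, 0]]])

```text
clock: 22.45
position: [0.4973, 0.1212, 0.184]
ee_rot: [-0.228, -3.132, 0.0]
force: [0.2, 0.1, -0.2]
width: 0.54
gripper_force: 0.0
```

```bash
python3 - <<'E'
exec(open('st.py').read())
planb([.4978,.1213,.235],71.5,16)
E
```

```text
22.45 grip in gauge x,y,z mm -0.64 0.17 231.51 F [ 0.2  0.1 -0.2] T [ 0.07 -0.16 -0.05] w 0.54 yaw 171.69 pitch 0.1 q7 0.82
eff [ -1.54  -47.498  -7.089 -26.488   0.533  -1.131  -0.6  ] joints [ 0.22  0.36 -0.73  1.82  0.27  1.07  0.82]
clk 22.45 grip pt [0.4974 0.1212 0.2315] n 16 shift [-0.002  0.003 -0.022] | 0.02 turn [-1.000e-04 -1.000e-04  1.093e-01] F [ 0.2  0.1 -0.2]
```

Call:
send_rows(increments=[[5, [0, 0, 0], [0, 0, 0.146]], [5, [0, 0, 0], [0, 0, 0.146]], [5, [0, 0, 0], [0, 0, 0.146]], [5, [0, 0, 0], [0, 0, 0.146]], [5, [0, 0, 0], [0, 0, 0.146]]])

```text
clock: 22.95
position: [0.498, 0.1214, 0.1839]
ee_rot: [1.34, 2.841, 0.0]
force: [0.3, 1.0, 0.3]
width: 0.544
gripper_force: 0.0
```

Call:
send_rows(increments=[[5, [0, 0, 0], [0, 0, 0.146]], [5, [0, 0, 0], [0, 0, 0.146]], [5, [0, 0, 0], [0, 0, 0.146]], [5, [0, 0, 0], [0, 0, 0.146]], [5, [0, 0, 0], [0, 0, 0.146]]])

```text
clock: 23.45
position: [0.4979, 0.1215, 0.1838]
ee_rot: [2.266, 2.176, 0.0]
force: [0.3, 1.1, -0.0]
width: 0.542
gripper_force: 0.0
```

Call:
send_rows(increments=[[5, [0, 0, 0], [0, 0, 0.146]], [5, [0, 0, 0], [0, 0, 0.146]], [5, [0, 0, 0], [0, 0, 0]], [5, [0, 0, 0], [0, 0, 0]]])

```text
clock: 23.85
position: [0.4979, 0.1215, 0.1838]
ee_rot: [2.549, 1.836, 0.0]
force: [-0.8, -0.3, 0.2]
width: 0.544
gripper_force: 0.0
```

```bash
cat > mk.py <<'E'
from h import *
import sys
exec(open('st.py').read())
P=arm.camera_params('wrist');b=arm.get_image('wrist')[:,:,::-1].copy();cv2.imwrite('pics/m_%05d.png'%int(1000*s['clock']),b)
gr=cv2.cvtColor(b,cv2.COLOR_BGR2GRAY).astype(np.float32)
yaw=np.degrees(np.arctan2(*R.as_matrix()[[1,0],0]))
def prof(z,r0,r1,rng):
    out=[]
    for a in rng:
        t=np.radians(a+yaw);q=np.array([proj('wrist',np.array([.4978+r*np.cos(t),.1213+r*np.sin(t),z]),P) for r in np.linspace(r0,r1,8)],np.float32)
        out.append(cv2.remap(gr,q[:,0][None],q[:,1][None],cv2.INTER_LINEAR).mean())
    return np.array(out).round().astype(int)
rng=range(-84,85,4)
print('yaw',yaw);print('thimble',[(a,int(v)) for a,v in zip(rng,prof(.139,.0135,.0185,rng))])
if len(sys.argv)>1:
    rng=range(-180,180,8);print('knob',[(a,int(v)) for a,v in zip(rng,prof(.182,.004,.009,rng))])
E
python3 mk.py k; python3 -c "
from h import *
planb([.4978,.1213,.171],71.5,4)"
```

```text
23.85 grip in gauge x,y,z mm -0.21 0.5 231.31 F [-0.8 -0.3  0.2] T [ 0.04 -0.07 -0.02] w 0.544 yaw 71.53 pitch 0.0 q7 -0.79
eff [-2.0300e-01 -5.2229e+01 -2.9830e+00 -2.9667e+01 -8.0000e-02 -4.2000e-02
 -4.2200e-01] joints [-0.05  0.29 -0.37  1.84  0.12  1.03 -0.79]
yaw 71.52703649432428
thimble [(-84, 139), (-80, 140), (-76, 139), (-72, 139), (-68, 138), (-64, 138), (-60, 138), (-56, 138), (-52, 137), (-48, 126), (-44, 91), (-40, 74), (-36, 113), (-32, 140), (-28, 144), (-24, 144), (-20, 145), (-16, 146), (-12, 149), (-8, 150), (-4, 150), (0, 152), (4, 154), (8, 155), (12, 153), (16, 151), (20, 149), (24, 148), (28, 148), (32, 149), (36, 149), (40, 149), (44, 148), (48, 146), (52, 144), (56, 138), (60, 129), (64, 111), (68, 91), (72, 82), (76, 82), (80, 83), (84, 83)]
knob [(-180, 77), (-172, 78), (-164, 82), (-156, 86), (-148, 86), (-140, 86), (-132, 86), (-124, 83), (-116, 81), (-108, 87), (-100, 104), (-92, 107), (-84, 87), (-76, 78), (-68, 76), (-60, 68), (-52, 52), (-44, 44), (-36, 64), (-28, 85), (-20, 86), (-12, 84), (-4, 88), (4, 92), (12, 92), (20, 90), (28, 81), (36, 79), (44, 79), (52, 80), (60, 80), (68, 80), (76, 83), (84, 93), (92, 109), (100, 106), (108, 95), (116, 83), (124, 79), (132, 79), (140, 77), (148, 78), (156, 77), (164, 77), (172, 77)]
clk 23.9 grip pt [0.4978 0.1215 0.2313] n 4 shift [-5.000e-03  1.000e-03  1.507e+00] | 1.51 turn [ 0. -0.  0.] F [ 0.2  0.4 -0. ]
```

The thimble mark is a clear dip at -41° and the knob mark is in line with it, so there is no slip yet. I regrip.

Call:
send_rows(increments=[[5, [0, 0, 1.5], [0, 0, 0]], [5, [0, 0, 2], [0, 0, 0]], [5, [0, 0, 1.5], [0, 0, 0]], [4, [0, 0, 1], [0, 0, 0]], [3, [0, 0, 0], [0, 0, 0]]])

```text
clock: 24.4
position: [0.497, 0.1211, 0.1226]
ee_rot: [-2.552, -1.831, 0.003]
force: [-0.6, 0.2, 0.0]
width: 0.419
gripper_force: 0.0
```

Call:
send_rows(increments=[[2.5, [0, 0, 0], [0, 0, 0]], [2, [0, 0, 0], [0, 0, 0]], [1.8, [0, 0, 0], [0, 0, 0]], [1.8, [0, 0, 0], [0, 0, 0]]])

```text
clock: 24.8
position: [0.4977, 0.1218, 0.1245]
ee_rot: [-2.553, -1.83, -0.001]
force: [-3.6, 1.0, 6.2]
width: 0.235
gripper_force: 20.0
```

```bash
python3 mk.py
```

```text
24.8 grip in gauge x,y,z mm -0.4 0.78 171.96 F [-3.6  1.   6.2] T [0.17 0.79 0.  ] w 0.235 yaw 71.26 pitch 0.03 q7 -0.83
eff [ 9.3900e-01 -5.1930e+01 -2.3100e+00 -2.6935e+01  6.9900e-01 -1.0990e+00
  2.1000e-02] joints [-0.06  0.36 -0.36  1.91  0.16  0.9  -0.83]
yaw 71.26491147318328
thimble [(-84, 64), (-80, 86), (-76, 95), (-72, 91), (-68, 86), (-64, 85), (-60, 86), (-56, 86), (-52, 94), (-48, 96), (-44, 68), (-40, 59), (-36, 110), (-32, 136), (-28, 134), (-24, 135), (-20, 139), (-16, 140), (-12, 140), (-8, 134), (-4, 117), (0, 95), (4, 90), (8, 93), (12, 91), (16, 86), (20, 84), (24, 84), (28, 84), (32, 84), (36, 84), (40, 85), (44, 85), (48, 84), (52, 84), (56, 83), (60, 81), (64, 81), (68, 82), (72, 82), (76, 82), (80, 78), (84, 72)]
```

Call:
send_rows(increments=[[1.8, [0, 0, 0], [0, 0, 0.08]], [1.8, [0, 0, 0], [0, 0, 0.08]], [1.8, [0, 0, 0], [0, 0, 0.08]], [1.8, [0, 0, 0], [0, 0, 0.06]], [1.8, [0, 0, 0], [0, 0, 0]]])

```text
clock: 25.35
position: [0.4979, 0.1218, 0.1245]
ee_rot: [2.8, 1.425, 0.001]
force: [-4.1, 0.7, 5.8]
width: 0.237
gripper_force: 20.0
```

```bash
python3 mk.py
```

```text
25.35 grip in gauge x,y,z mm -0.22 0.75 171.95 F [-4.1  0.7  5.8] T [ 0.11  0.68 -0.09] w 0.237 yaw 53.95 pitch 0.03 q7 -1.1
eff [  0.483 -52.092  -1.646 -26.765   0.473  -1.041  -0.876] joints [-0.11  0.35 -0.29  1.92  0.13  0.89 -1.1 ]
yaw 53.95100614052223
thimble [(-84, 60), (-80, 74), (-76, 84), (-72, 85), (-68, 85), (-64, 85), (-60, 85), (-56, 85), (-52, 85), (-48, 82), (-44, 58), (-40, 43), (-36, 71), (-32, 85), (-28, 89), (-24, 92), (-20, 86), (-16, 85), (-12, 85), (-8, 89), (-4, 94), (0, 96), (4, 97), (8, 96), (12, 96), (16, 95), (20, 94), (24, 92), (28, 91), (32, 90), (36, 87), (40, 88), (44, 87), (48, 84), (52, 84), (56, 82), (60, 80), (64, 81), (68, 81), (72, 82), (76, 81), (80, 76), (84, 70)]
```

```bash
python3 - <<'E'
t=open('mk.py').read()
i=t.index("rng=range(-84");t=t[:i]+'''rng=np.arange(-78,79,1.);v=prof(.139,.0135,.0185,rng).astype(float)
from scipy.ndimage import median_filter
d=median_filter(v,25)-v;k=np.argsort(d)[-6:];j=d.argmax();w=np.clip(d[max(0,j-5):j+6],0,None);print('mark at',((rng[max(0,j-5):j+6]*w).sum()/w.sum()).round(1),'depth',d[j],'yaw',yaw.round(1))
'''
open('mk.py','w').write(t)
E
python3 mk.py
```

```text
25.4 grip in gauge x,y,z mm -0.24 0.71 171.98 F [-3.8  0.3  6.5] T [ 0.05  0.68 -0.04] w 0.232 yaw 54.04 pitch 0.03 q7 -1.1
eff [  0.495 -52.066  -1.77  -26.777   0.514  -1.047  -0.285] joints [-0.11  0.35 -0.3   1.92  0.13  0.89 -1.1 ]
mark at -40.7 depth 38.0 yaw 54.0
```

Call:
send_rows(increments=[[1.8, [0, 0, 0], [0, 0, 0.08]], [1.8, [0, 0, 0], [0, 0, 0.08]], [1.8, [0, 0, 0], [0, 0, 0.08]], [1.8, [0, 0, 0], [0, 0, 0.08]], [1.8, [0, 0, 0], [0, 0, 0]]])

```text
clock: 25.95
position: [0.498, 0.1216, 0.1245]
ee_rot: [2.991, 0.96, 0.002]
force: [-2.8, -0.3, 5.8]
width: 0.233
gripper_force: 20.0
```

```bash
python3 mk.py
```

```text
25.95 grip in gauge x,y,z mm -0.1 0.62 171.98 F [-2.8 -0.3  5.8] T [-0.    0.56 -0.05] w 0.233 yaw 35.57 pitch 0.05 q7 -1.39
eff [  0.203 -52.161  -1.116 -26.676   0.268  -0.996  -1.149] joints [-0.17  0.34 -0.22  1.92  0.1   0.89 -1.39]
mark at -40.1 depth 41.0 yaw 35.6
```

Call:
send_rows(increments=[[1.8, [0, 0, 0], [0, 0, 0.08]], [1.8, [0, 0, 0], [0, 0, 0.08]], [1.8, [0, 0, 0], [0, 0, 0.08]], [1.8, [0, 0, 0], [0, 0, 0.08]], [1.8, [0, 0, 0], [0, 0, 0]]])

```text
clock: 26.5
position: [0.4981, 0.1214, 0.1245]
ee_rot: [3.106, 0.47, 0.001]
force: [-3.4, -0.1, 5.1]
width: 0.232
gripper_force: 20.0
```

```bash
python3 mk.py
```

```text
26.5 grip in gauge x,y,z mm -0.03 0.44 171.97 F [-3.4 -0.1  5.1] T [-0.15  0.53 -0.06] w 0.232 yaw 17.22 pitch 0.05 q7 -1.68
eff [ -0.091 -52.054  -0.678 -26.646   0.088  -1.026  -1.152] joints [-0.22  0.34 -0.15  1.93  0.07  0.88 -1.68]
mark at -39.6 depth 44.0 yaw 17.2
```

No slip yet, at about 2.57 rad in all.

Call:
send_rows(increments=[[1.8, [0, 0, 0], [0, 0, 0.08]], [1.8, [0, 0, 0], [0, 0, 0.08]], [1.8, [0, 0, 0], [0, 0, 0.08]], [1.8, [0, 0, 0], [0, 0, 0.08]], [1.8, [0, 0, 0], [0, 0, 0]]])

```text
clock: 27.05
position: [0.4981, 0.1213, 0.1245]
ee_rot: [3.141, -0.03, 0.002]
force: [-2.2, -1.1, 5.6]
width: 0.234
gripper_force: 20.0
```

```bash
python3 mk.py
```

```text
27.05 grip in gauge x,y,z mm 0.03 0.27 172.0 F [-2.2 -1.1  5.6] T [-0.26  0.62 -0.07] w 0.234 yaw -1.11 pitch 0.06 q7 -1.97
eff [ -0.369 -51.78   -0.231 -26.675  -0.085  -1.128  -1.17 ] joints [-0.28  0.33 -0.08  1.93  0.04  0.88 -1.97]
mark at -39.1 depth 44.0 yaw -1.1
```

Call:
send_rows(increments=[[1.8, [0, 0, 0], [0, 0, 0.08]], [1.8, [0, 0, 0], [0, 0, 0.08]], [1.8, [0, 0, 0], [0, 0, 0.08]], [1.8, [0, 0, 0], [0, 0, 0.08]], [1.8, [0, 0, 0], [0, 0, 0]]])

```text
clock: 27.6
position: [0.498, 0.121, 0.1245]
ee_rot: [3.096, -0.531, 0.001]
force: [-2.3, -1.6, 7.3]
width: 0.233
gripper_force: 20.0
```

```bash
python3 mk.py
```

```text
27.6 grip in gauge x,y,z mm -0.01 0.05 171.97 F [-2.3 -1.6  7.3] T [-0.39  0.66 -0.  ] w 0.233 yaw -19.45 pitch 0.05 q7 -2.26
eff [ -0.605 -51.341   0.249 -26.75   -0.23   -1.288  -1.192] joints [-0.33  0.33 -0.01  1.93  0.01  0.87 -2.26]
mark at -28.4 depth 44.0 yaw -19.5
```

Slip has started: the mark moved 10.7° (0.19 rad). Joint 7 is near its range, so I turn 0.28 more, release in place, wind back and finish.

Call:
send_rows(increments=[[1.8, [0, 0, 0], [0, 0, 0.07]], [1.8, [0, 0, 0], [0, 0, 0.07]], [1.8, [0, 0, 0], [0, 0, 0.07]], [1.8, [0, 0, 0], [0, 0, 0.07]], [1.8, [0, 0, 0], [0, 0, 0]]])

```text
clock: 28.15
position: [0.4979, 0.1209, 0.1245]
ee_rot: [2.992, -0.957, 0.001]
force: [-3.7, -1.7, 6.9]
width: 0.234
gripper_force: 20.0
```

```bash
python3 mk.py
```

```text
28.15 grip in gauge x,y,z mm -0.11 -0.07 171.95 F [-3.7 -1.7  6.9] T [-0.4   0.7  -0.02] w 0.234 yaw -35.48 pitch 0.04 q7 -2.51
eff [ -0.743 -50.83    0.683 -26.839  -0.294  -1.462  -1.042] joints [-0.38  0.33  0.05  1.94 -0.02  0.87 -2.51]
mark at -11.3 depth 45.0 yaw -35.5
```

Call:
send_rows(increments=[[3, [0, 0, 0], [0, 0, 0]], [5, [0, 0, 0], [0, 0, 0]], [5, [0, 0, 0], [0, 0, 0]], [5, [0, 0, -0.1], [0, 0, -0.1]], [5, [0, 0, 0], [0, 0, -0.15]]])

```text
clock: 28.7
position: [0.4979, 0.1215, 0.1248]
ee_rot: [3.09, -0.566, 0.0]
force: [0.2, 1.1, 0.5]
width: 0.538
gripper_force: 0.0
```

Call:
send_rows(increments=[[5, [0, 0, 0], [0, 0, -0.15]], [5, [0, 0, 0], [0, 0, -0.15]], [5, [0, 0, 0], [0, 0, -0.15]], [5, [0, 0, 0], [0, 0, 0]]])

```text
clock: 29.1
position: [0.4979, 0.1214, 0.1247]
ee_rot: [-3.139, -0.135, -0.0]
force: [-0.6, 0.8, -0.1]
width: 0.547
gripper_force: 0.0
```

```bash
python3 mk.py; python3 -c "
from h import *
planb([.4980,.1213,.172],20.8,1)"
```

```text
29.1 grip in gauge x,y,z mm -0.14 0.33 172.19 F [-0.6  0.8 -0.1] T [-0.02 -0.05 -0.06] w 0.547 yaw 4.91 pitch 0.0 q7 -1.87
eff [  0.334 -54.492  -1.129 -26.89    0.229  -0.062   2.627] joints [-0.26  0.34 -0.11  1.93  0.05  0.88 -1.87]
mark at -54.0 depth 43.0 yaw 4.9
clk 29.15 grip pt [0.4979 0.1213 0.1722] n 1 shift [0.011 0.002 0.021] | 0.02 turn [-2.000e-04 -1.000e-04 -2.831e-01] F [ 0.2 -0.1 -0.2]
```

Slip so far is about 27.5° (0.48 rad). I regrip and turn the remaining 0.3 rad.

Call:
send_rows(increments=[[4, [0, 0, 0.05], [0, 0, 0]], [3, [0, 0, 0], [0, 0, 0]], [2, [0, 0, 0], [0, 0, 0]], [1.8, [0, 0, 0], [0, 0, 0]], [1.8, [0, 0, 0], [0, 0, 0]]])

```text
clock: 29.65
position: [0.4978, 0.1214, 0.1243]
ee_rot: [3.139, 0.13, 0.0]
force: [-0.2, -1.0, 1.1]
width: 0.234
gripper_force: 20.0
```

```bash
python3 mk.py
```

```text
29.65 grip in gauge x,y,z mm -0.27 0.35 171.76 F [-0.2 -1.   1.1] T [-0.12  0.08 -0.05] w 0.234 yaw 4.75 pitch -0.0 q7 -1.88
eff [-2.2000e-01 -5.4440e+01 -8.1200e-01 -2.6897e+01 -7.1000e-02 -1.4500e-01
 -6.0000e-03] joints [-0.26  0.34 -0.11  1.93  0.05  0.88 -1.88]
mark at -53.8 depth 41.0 yaw 4.7
```

Call:
send_rows(increments=[[1.8, [0, 0, 0], [0, 0, 0.08]], [1.8, [0, 0, 0], [0, 0, 0.08]], [1.8, [0, 0, 0], [0, 0, 0.08]], [1.8, [0, 0, 0], [0, 0, 0.06]], [1.8, [0, 0, 0], [0, 0, 0]]])

```text
clock: 30.2
position: [0.4978, 0.1212, 0.1243]
ee_rot: [3.123, -0.342, 0.0]
force: [-0.1, -2.0, 0.3]
width: 0.236
gripper_force: 20.0
```

```bash
python3 mk.py
```

```text
30.2 grip in gauge x,y,z mm -0.22 0.22 171.78 F [-0.1 -2.   0.3] T [-0.22 -0.01  0.05] w 0.236 yaw -12.49 pitch 0.01 q7 -2.15
eff [ -0.716 -54.128  -0.265 -26.932  -0.336  -0.252  -1.047] joints [-0.31  0.33 -0.04  1.93  0.02  0.88 -2.15]
mark at -35.8 depth 44.0 yaw -12.5
```

Slip totals about 45°. I release, rise clear, and verify.

Call:
send_rows(increments=[[3, [0, 0, 0], [0, 0, 0]], [5, [0, 0, 0], [0, 0, 0]], [5, [0, 0, 0], [0, 0, 0]], [5, [0, 0, -2], [0, 0, 0]], [5, [0, 0, -3], [0, 0, 0]]])

```text
clock: 30.75
position: [0.4964, 0.121, 0.1734]
ee_rot: [3.122, -0.339, -0.005]
force: [0.6, 0.4, 0.7]
width: 0.539
gripper_force: 0.0
```

Call:
send_rows(increments=[[5, [0, 0, -3], [0, 0, 0]], [5, [0, 0, -2], [0, 0, 0]], [5, [0, 0, 0], [0, 0, 0]], [5, [0, 0, 0], [0, 0, 0]]])

```text
clock: 31.15
position: [0.4978, 0.1215, 0.2242]
ee_rot: [-3.123, 0.339, -0.001]
force: [0.0, -0.9, -0.9]
width: 0.548
gripper_force: 0.0
```

```bash
cat >> mk.py <<'E'
if len(sys.argv)>1:
    rng=np.arange(-180,180,2.);v=prof(.182,.004,.009,rng);print('knob darkest',[(int(rng[i]),int(v[i])) for i in np.argsort(v)[:6]])
E
python3 mk.py k
python3 - <<'E'
from h import *
t=arm.get_image('top')[:,:,::-1].copy();cv2.imwrite('pics/t9.png',t);b=cv2.imread('pics/top.png')
for n,(x,y) in dict(dish=(280,115),bottle=(375,133),jar=(196,190)).items():print(n,np.abs(t[y-22:y+22,x-22:x+22].astype(int)-b[y-22:y+22,x-22:x+22]).mean().round(1))
s=arm.observe();print(s['position'],s['force'])
E
```

```text
31.15 grip in gauge x,y,z mm -0.28 0.42 271.68 F [ 0.  -0.9 -0.9] T [ 0.05  0.04 -0.03] w 0.548 yaw -12.4 pitch 0.02 q7 -2.14
eff [ 1.6000e-02 -5.2120e+01  7.9000e-02 -3.2401e+01  2.5000e-02 -8.0000e-03
  9.0000e-03] joints [-0.31  0.23 -0.04  1.8   0.01  1.11 -2.14]
mark at -35.2 depth 34.0 yaw -12.4
knob darkest [(-78, 47), (-80, 47), (-76, 49), (-82, 50), (-74, 53), (-84, 54)]
dish 15.5
bottle 16.1
jar 22.4
[0.49708992 0.12115561 0.22316652] [-0.1574044   0.69644972 -0.79565617]
```

The knob mark is at -79° and the thimble mark at -35°, so the slip is about 44°, an eighth of a turn. The hand is clear, so I hand in.

```bash
python3 -c "
from cell import arm
print(arm.sign_off())"
```

```text
the job is handed in; nothing more can be done
None
```

The bar is in the vee against the end stop and clamped by the ratchet with about an eighth of a turn of slip (about 44° between the marks). The hand is clear, and I handed the job in at about 31 s. I last saw the bar at the stop before clamping, and I did not confirm by camera that the bottle, jar and dish are unmoved, though the arm never went near them.

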